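# Unscrew the left-hand knob of a tube mixer and take out the tube carrier

## Robot

A 7-joint arm with a two-finger parallel gripper is mounted at the origin on the work surface. World frame = base frame: x ahead of the robot, y to its left, z up, the work surface at z = 0. Lengths are in m, angles in rad, forces in N, time in s.
With the tool pointing down it reaches from about 0.4 to 0.85 m from the base axis. Payload 10.4 kg.
Tool frame: the origin (TCP) lies between the finger pads; the fingertips stand manip.tcp_to_tips ahead of it and the grasp point (between the pads) lies 2 mm behind it (manip.tcp_to_tips is the distance from the TCP to the fingertips, in m); y points along the fingers, z is the direction in which the jaws open and shut, and the axes are right-handed (so a half turn about y gives the same grasp; the last joint's range is limited). The gripper opens to 85 mm and grips with 20 to 120 N. Pads are 22 mm wide; open, the fingers measure 114 mm over their backs; the gripper's body (76 mm by 85 mm) begins 54 mm behind the grasp point. The pads swing forward as they close: fully open they stand 13 mm farther back than shut.
Start: joints at [1.323, 0.332, -0.065, 1.46, 0.022, 1.35, -0.088], TCP at [0.139, -0.609, 0.21] pointing down, gripper open.
Joint ranges: [-2.6, 2.6], [-0.5, 2.12], [-1.47, 1.34], [0.16, 2.42], [-1.27, 4.41], [0.06, 2.06], [-2.6, 2.6]. Speed limits (rad/s): [2.22, 2.22, 2.79, 2.79, 3.14, 3.14, 3.14].

## Interface

Orientations are given as a unit quaternion [x, y, z, w].
In Python, from workcell import manip gives the robot as it stands. The module is installed in compiled form; this text tells all that it offers.
- The arm moves only by the tool move_arm, never from a script. Its argument "increments" is a list of rows, each an object with "offset": the shift along the tool's x, y, z in m, a list of three; "yaw": the turn about the tool's y in degrees; "jaw": the closure in counts, from 0 (fully open) to 255 (shut). In form: [{"offset": [tx, ty, tz], "yaw": yaw, "jaw": jaw}, ...]. A call has 1 to 10 rows; each row is the pose to reach, as a shift and turn from the pose measured when the call began, along the tool's axes at that moment; what a row does not reach only later rows make up. A row lasts 1/12 s, in which the tool goes at most 41.7 mm and 7.16 degrees, less where a joint would pass 70% of its speed; a pose out of reach is approached as far as the arm can. A call with a gripper value outside its range is refused whole. The fingers move at their own pace and stop on an object; "squeeze" is the grip in N (left out, the last holds). Time passes only in rows, so rows that repeat a pose let the fingers close. It gives the time, the measured TCP pose, the force and the opening at its end, in the units of the state.
- manip.get_obs(): the state, without advancing time (a new reading comes with each control period).
- manip.camera(name): name is "scene" or "top" or "wrist"; returns a dict with "pixels" (400x640x3 uint8, red, green, blue), "depth" (400x640 float32, m along the optical axis (not along the pixel's ray), 0 where there is no reading), "intrinsics" (3x3 intrinsics, pixels), "R" (3x3) and "t" (3): a world point X has camera coordinates R X + t; the wrist camera has in their place "mount" (4x4, takes a point from camera to tool coordinates, whose origin is the TCP and whose axes are the tool frame's). Camera axes: x right, y down, z forward; pixel columns grow to the right and rows downward; lengths in m; the calibration is good to about 2 mm. A picture is of the moment at which its call begins: read the wrist's pose just before it.
- manip.hand_in(): hands the job in, once; it reports no verdict.
Trained networks look in a picture, given as the dict that the camera call returned (one of the last four; its "shot" number tells which), for a name from the list of things; names that differ only in an ending like _2 or _b are one class to them, and where a whole thing is asked for, a point or a joint stands for the part that bears it (a point fixed in the world has none). Each returns a list of dicts, best first, with "confidence" (0 to 1); they miss things now and then, are a little off and sometimes report something else, mostly with a low value. They report only what shows in the picture. A call takes as long as a camera call. They do not tell look-alikes from the thing itself.
- manip.recognise(picture, query): "bbox" ([left, top, right, bottom] in pixels, round what is visible of it).
- manip.spot_point(picture, query): "centre" ([column, row] in pixels: a listed point, or the origin of a listed thing).
The state is a dict: "clock": time; "joint_pos": joint angles; "joint_velocities": joint speeds; "tau": joint torques, N m; "position": TCP position; "ee_rot": TCP orientation; "ft_force": force on the tool from outside, world axes, zero at the start; "torque": the same for the moment, N m; "grip_width": opening from 0.0 (shut) to 1.0 (fully open).
Only numpy, scipy, OpenCV 4.12 (cv2) and the standard library are available. Lean on these libraries where they do the work, as an engineer would, in place of code of your own. Each camera call takes 0.05 s, during which the arm holds its last target. There are 200 camera calls.

## Task

The tube carrier on the small white mixer is held by a round black knob with a left-hand thread: unscrew the knob clockwise (seen from above) until you feel it come up firmly against its stop, then slide the carrier out from under it by its fin and set it down flat on the floor of the steel tray, keeping it level and not letting go before it rests there. The mixer only stands on rubber feet, so do not force anything: it must not be twisted or dragged on the bench, and the other things on the bench stay where they are.

Things in the scene. Friction and masses are not known exactly. Their poses are not given: they have to be found in the camera images.
- mixer: Tube mixer: flat white box 170 x 110 mm (x, y), aluminium platform on top 55 mm above the bench; loose, 1 kg, on four small rubber feet. About 0.3 N m of twist or 6 N of push is safe; clearly more shifts it. Origin: centre of its underside; z up; -x side (dial, display) faces the robot. Side lips (inner faces y = +-40 mm, 5 mm high) guide the carrier along x. Spindle at x = +30 mm, y = 0.
- mixer_front (a point): Middle of the foot of the mixer's front (-x) side, 85 mm from its centre and 3 mm above the bench; shows whether the mixer has been shifted or twisted.
- knob_grip (a point): Centre of the knob on its upright axis; rises with it, does not turn. Knob: round black knurled plastic, 40 mm diameter, 24 mm high. Left-hand thread: clockwise from above raises it 0.9 mm per rad against 0.12 N m friction. Starts 107.9 to 108.9 mm above the mixer's underside, 1.9 to 3 rad short of a stop at 110.6 mm. There the torque climbs 1.2 N m per rad turned. Nearest caps end at 83 mm.
- spindle (a joint): Wind-up of the rubber coupling that carries the spindle (rad, positive clockwise from above): torque on the knob / 1.2 N m per rad. 0 when the knob is let go, 0.10 while it is being turned, clearly more (0.15 and up, that is 0.18 N m) when the knob is held against its stop.
- knob_flange (a point): Centre of the underside of the knob's steel flange (30 mm diameter, 4 mm thick), 40 mm below the knob's centre; it rises with the knob on a 17 mm neck and holds the carrier down.
- carrier: Aluminium tube carrier, about 0.25 kg: plate 150 x 76 x 12 mm on the mixer's platform, twelve red-capped tubes (13 mm across) standing 16 mm above the plate in rows at x = -40, -22 and +24 mm. Origin: underside of the plate below the fin, also its balance point; plate spans x -60 to +90 mm, y +-38 mm; axes start parallel to the mixer's. It slides out along the mixer's -x.
- carrier_fin (a point): Middle of the top edge of the carrier's grip fin, 46 mm above the carrier's underside. Fin: upright steel, 30 mm along the carrier's x, 12 mm thick along its y, 34 mm high above the plate; pinch it across its thickness.
- carrier_slot (a point): Point on the plate's top where the spindle stands at start (carrier x = +60 mm). The 20 mm wide slot runs from x = 48 mm to the open +x end. Two lugs 2.5 mm high on the plate (x = 78 to 86 mm) catch behind the knob's flange unless it is raised to about its stop. After sliding out about 50 mm the plate is clear of the flange and can be lifted.
- tray_in (a point): Centre of the inner floor (5 mm above the bench) of the fixed open steel tray: inside 176 mm along its x and 102 mm along its y, walls 5 mm thick, 18 mm high over all. z up. The carrier fits in lengthways, either way round.
- tray: The tray itself: origin at the centre of its underside on the bench, same axes as its floor point.
- vial: Bystander, leave alone: small amber vial, 26 mm across, 42 high. Origin: centre of its underside.
- jar: Bystander, leave alone: small clear jar with white cap, 32 mm across, 45 high. Origin: centre of its underside.
- marker: Bystander, leave alone: black marker pen, lying, 120 mm long, 14 thick. Origin: centre of its underside.
- tipbox: Bystander, leave alone: clear box 120 x 85 x 55 mm, left side. Origin: centre of its underside.
- tape: Bystander, leave alone: roll of green tape lying flat, 80 mm across, 20 high, right side. Origin: centre of its underside.
Not all that is in view belongs to the job. Of the things that look like the tray, the smallest one is meant.

How it is judged:
By the outcome, as a careful person would: the job done as asked, in the order asked, and still so for the second after the job is handed in, with the robot touching nothing.
It also fails if it takes over 72 s, if anything falls off the work surface, if the arm or the gripper's body presses on something with over 40 N, if the wrist force passes 120 N, or if a joint passes its speed limit or range.

## Working session

There is one attempt and no reset: what is moved stays moved. The work goes in short steps, Python scripts to look and compute and a tool call to move; the robot and the scene stay as the last step left them, time stands still between calls to the robot, and variables do not carry over. Pictures are saved under pics/ and viewed, about 8 in all and at most 12, crops included, and the job is handed in when it is done.

Besides the shell and the picture viewer there is one more tool, called after "Call:" by a JSON object that holds its "name" and its "arguments". move_arm: Moves the arm, as the interface text tells. Its arguments: {"type":"object","properties":{"increments":{"type":"array","items":{"type":"object","properties":{"offset":{"type":"array","items":{"type":"number"}},"yaw":{"type":"number"},"jaw":{"type":"number"}}}},"squeeze":{"type":"number"}},"required":["increments"]}

```bash
mkdir -p pics; cat > h.py <<'E'
import numpy as np, cv2
from workcell import manip
from scipy.spatial.transform import Rotation as Ro
def cam(n):
    o=manip.get_obs(); c=manip.camera(n)
    if n=="wrist":
        T=np.eye(4); T[:3,:3]=Ro.from_quat(o["ee_rot"]).as_matrix(); T[:3,3]=o["position"]
        M=T@np.array(c["mount"]); c["C2W"]=M
    else:
        M=np.eye(4); M[:3,:3]=np.array(c["R"]).T; M[:3,3]=-np.array(c["R"]).T@np.array(c["t"]); c["C2W"]=M
    return c
def ray(c,px):
    d=np.linalg.inv(np.array(c["intrinsics"]))@[px[0],px[1],1]
    return c["C2W"][:3,3], c["C2W"][:3,:3]@d
def at_z(c,px,z):
    o,d=ray(c,px); return o+d*(z-o[2])/d[2]
def at_d(c,px):
    o,d=ray(c,px); u,v=int(round(px[0])),int(round(px[1])); p=c["depth"][max(v-2,0):v+3,max(u-2,0):u+3]; p=p[p>0]
    return o+d*np.median(p) if p.size else None
def save(c,n,crop=None,s=1):
    im=c["pixels"][:,:,::-1]
    if crop: im=im[crop[1]:crop[3],crop[0]:crop[2]]
    cv2.imwrite(f"pics/{n}.png",cv2.resize(im,None,fx=s,fy=s,interpolation=cv2.INTER_CUBIC))
E
python3 - <<'E'
from h import *
np.set_printoptions(precision=4,suppress=True)
o=manip.get_obs(); print(o, manip.tcp_to_tips)
for n in ["top","scene"]:
    c=cam(n); save(c,n); print(n,c["C2W"][:3,3])
    for q in ["mixer","mixer_front","knob_grip","carrier","carrier_fin","carrier_slot","tray_in","tray","vial","jar","marker","tipbox","tape"]:
        for r in manip.spot_point(c,q)[:3]:
            print(n,q,np.round(r["centre"],1),round(r["confidence"],2),at_d(c,r["centre"]))
E
```

```text
{'clock': 0.0, 'joint_pos': array([ 1.3234,  0.3329, -0.0647,  1.4609,  0.0216,  1.3499, -0.0885]), 'joint_velocities': array([-0.0003, -0.0013,  0.0002,  0.0024,  0.0016, -0.    ,  0.0002]), 'tau': array([ -0.0006, -62.5444,   0.0487, -39.1609,   0.0161,   0.0099,
        -0.    ]), 'position': array([ 0.1392, -0.6089,  0.2091]), 'ee_rot': array([-0.0794,  0.7032, -0.7021,  0.0792]), 'ft_force': array([-0.2759,  0.4727,  0.0332]), 'torque': array([-0.0405, -0.0431,  0.0247]), 'grip_width': 0.9990701162864868} 0.017
top [0.2767 0.0273 1.1156]
top mixer [275.1 152.3] 0.77 [0.5227 0.1651 0.0694]
top mixer_front [281.9 185.7] 0.79 [0.4378 0.1507 0.0005]
top knob_grip [261.6 137.1] 0.51 [0.5519 0.1961 0.1208]
top carrier [273.1 160.4] 0.87 [0.4932 0.166  0.0984]
top carrier_fin [270.5 156.9] 0.77 [0.5022 0.1731 0.1011]
top carrier_slot [270.3 141.1] 0.8 [0.5465 0.1751 0.1009]
top carrier_slot [409. 140.] 0.26 [ 0.582  -0.2273  0.0052]
top tray_in [242.3 256.9] 0.95 [0.2267 0.2585 0.0071]
top tray_in [448.1 280.8] 0.83 [ 0.1698 -0.3346  0.0069]
top tray_in [409.  140.2] 0.72 [ 0.5814 -0.2
[... 1170 characters left out ...]
.5 168.6] 0.87 [ 0.1693 -0.3213  0.008 ]
scene tray_in [398.  181.8] 0.56 [0.2358 0.254  0.0074]
scene tray [205.2 169.4] 0.69 [ 0.171  -0.3377  0.006 ]
scene tray [220.8 268.5] 0.68 [ 0.581  -0.2158  0.0037]
scene tray [399.6 181.8] 0.56 [0.2358 0.2589 0.0074]
scene vial [315.7 236.8] 0.62 [0.4856 0.0031 0.014 ]
scene jar [312.9 285.7] 0.82 [ 0.6406 -0.0043  0.0133]
scene marker [219.9 267.6] 0.7 [ 0.5801 -0.2178  0.0057]
scene marker [324.1 220.9] 0.69 [0.4192 0.0259 0.0091]
scene marker [383.8 225.7] 0.44 [0.5052 0.1646 0.0681]
scene tipbox [497.  229.6] 0.91 [0.4983 0.4456 0.0499]
scene tape [168.4 218.1] 0.85 [ 0.3982 -0.3877  0.0002]
scene tape [400.8 238.8] 0.23 [0.5666 0.1921 0.0833]
```

View pics/top.png

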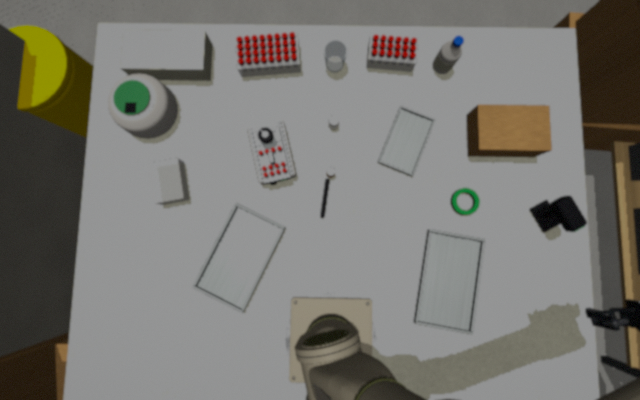

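View pics/scene.png

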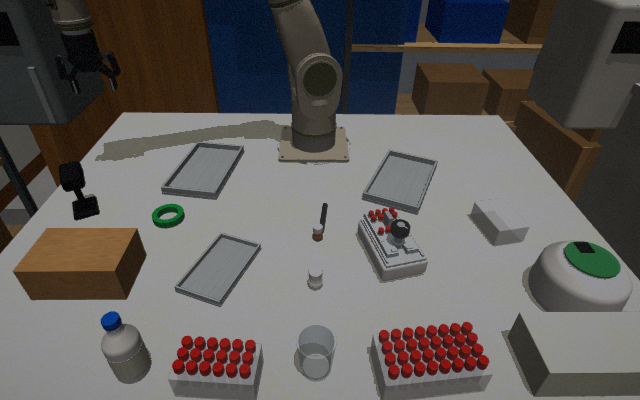

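```bash
python3 - <<'E'
from h import *
np.set_printoptions(precision=4,suppress=True)
c=cam("top"); d=c["depth"]; v,u=np.mgrid[0:400,0:640]
K=np.linalg.inv(np.array(c["intrinsics"])); P=(np.stack([u,v,np.ones_like(u)],-1)@K.T)*d[...,None]
W=P@c["C2W"][:3,:3].T+c["C2W"][:3,3]
np.save("W.npy",W)
# trays: floor pixels around each candidate: flood of 0.003<z<0.009
for name,(a,b) in dict(A=(242,257),B=(448,281),C=(409,140)).items():
    m=((W[...,2]>0.0032)&(W[...,2]<0.024)&(d>0)).astype(np.uint8)
    n,l,s,ce=cv2.connectedComponentsWithStats(m)
    k=l[b,a]; Q=W[l==k]; r=cv2.minAreaRect(Q[:,:2].astype(np.float32)); print(name,k,r,Q[:,2].mean())
def rect(zlo,zhi,x0,x1,y0,y1,t):
    m=(d>0)&(W[...,2]>zlo)&(W[...,2]<zhi)&(W[...,0]>x0)&(W[...,0]<x1)&(W[...,1]>y0)&(W[...,1]<y1)
    print(t,m.sum(),cv2.minAreaRect(W[m][:,:2].astype(np.float32)),W[m].mean(0))
rect(.045,.2,.4,.7,.08,.28,"mixer all")
rect(.110,.2,.4,.7,.08,.28,"knob top")
rect(.092,.105,.4,.7,.08,.28,"fin")
E
```

```text
A 3584 ((0.22617675364017487, 0.27055442333221436), (0.17064616084098816, 0.27571821212768555), 65.5360336303711) 0.008102997861158152
B 4060 ((0.17412561178207397, -0.3368165194988251), (0.18324021995067596, 0.2712848484516144), 81.58026885986328) 0.008387771963435646
C 0 ((0.5570415258407593, 0.15809321403503418), (1.986464500427246, 3.1996185779571533), 0.7162956595420837) -0.11143679175531829
mixer all 2142 ((0.5292320251464844, 0.1798105239868164), (0.173040971159935, 0.10907385498285294), 14.041297912597656) [0.5256 0.1772 0.0702]
knob top 185 ((0.561251163482666, 0.18761688470840454), (0.03979269787669182, 0.03759441152215004), 2.2663047313690186) [0.5603 0.1876 0.1199]
fin 59 ((0.5275909304618835, 0.18218070268630981), (0.07762475311756134, 0.03061724826693535), 1.6510838270187378) [0.5116 0.1743 0.1005]
```

Top view: three tray look-alikes, at (242,257), (448,281) and (409,140). The last is clearly the smallest, so I choose that one. The mixer is at (272,152), with its knob at (266,135) and its fin around (271,155). The bystanders sit at (334,124), (331,173), (324,196), (171,182) and (464,202).

```bash
cat >> h.py <<'E'
np.set_printoptions(precision=4,suppress=True)
def st():
    o=manip.get_obs(); R=Ro.from_quat(o["ee_rot"]).as_matrix()
    print("t",round(o["clock"],2),"pos",o["position"],"q",o["joint_pos"],"F",o["ft_force"],"M",o["torque"],"w",round(o["grip_width"],3))
    print("y",R[:,1],"jaw dir deg",np.degrees(np.arctan2(R[1,2],R[0,2])))
    return o,R
def go(p,jawdeg=None):
    o,R=st(); print("offset",R.T@(np.array(p)-o["position"]))
    if jawdeg is not None:
        a=np.degrees(np.arctan2(R[1,2],R[0,2])); print("yaw(+cw)",[(a-jawdeg+180*k+180)%360-180 for k in(0,1)])
E
python3 - <<'E'
from h import *
W=np.load("W.npy")
c=cam("top"); save(c,"topcrop",(365,90,450,190),5)
z=W[...,2]
m=np.zeros(z.shape,bool); m[100:185,372:442]=True
m&=(z>0.0022)&(z<0.03)&(W[...,0]>.4)
m=cv2.morphologyEx(m.astype(np.uint8),cv2.MORPH_OPEN,np.ones((2,2)))
n,l,s,ce=cv2.connectedComponentsWithStats(m); k=1+s[1:,4].argmax(); Q=W[l==k]
print(s[k],cv2.minAreaRect(Q[:,:2].astype(np.float32)),Q.mean(0))
go([0.45,-0.25,0.25]); go([0.558,0.187,0.25],104)
E
```

```text
[ 378  105   58   72 2211] ((0.45613694190979004, -0.15031251311302185), (0.14109507203102112, 0.48487335443496704), 61.52378463745117) [ 0.5769 -0.2195  0.0097]
t 1.5 pos [ 0.1394 -0.6093  0.2099] q [ 1.3234  0.3322 -0.0647  1.4601  0.0216  1.3499 -0.0885] F [ 0.2953  0.5835 -0.5926] M [-0.0263 -0.0071 -0.0103] w 0.998
y [ 0.0001 -0.0001 -1.    ] jaw dir deg -77.11920581389853
offset [-0.3829 -0.0401 -0.281 ]
t 1.5 pos [ 0.1394 -0.6093  0.2099] q [ 1.3234  0.3322 -0.0647  1.4601  0.0216  1.3499 -0.0885] F [ 0.2953  0.5835 -0.5926] M [-0.0263 -0.0071 -0.0103] w 0.998
y [ 0.0001 -0.0001 -1.    ] jaw dir deg -77.11920581389853
offset [-0.5856 -0.0401 -0.6829]
yaw(+cw) [np.float64(178.88079418610147), np.float64(-1.1192058138985317)]
```

View pics/topcrop.png

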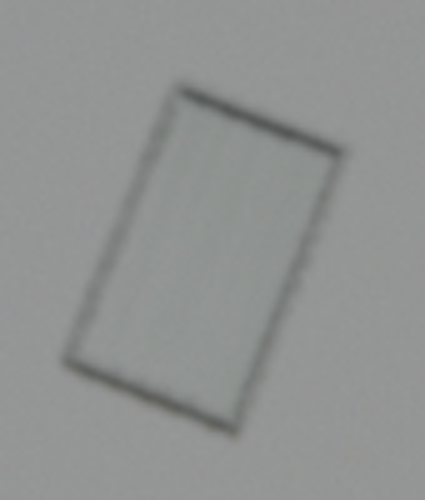

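The close crop shows a single small tray, with corners at crop pixels (180,87), (343,152), (237,432) and (67,360). Its size ratio is about 1.7, as described. Now I'll move.

Call:
{"name": "move_arm", "arguments": {"increments": [{"offset": [-0.38, -0.07, -0.28], "yaw": 0, "jaw": 0}, {"offset": [-0.38, -0.07, -0.28], "yaw": 0, "jaw": 0}, {"offset": [-0.38, -0.07, -0.28], "yaw": 0, "jaw": 0}, {"offset": [-0.38, -0.07, -0.28], "yaw": 0, "jaw": 0}, {"offset": [-0.38, -0.07, -0.28], "yaw": 0, "jaw": 0}, {"offset": [-0.38, -0.07, -0.28], "yaw": 0, "jaw": 0}, {"offset": [-0.38, -0.07, -0.28], "yaw": 0, "jaw": 0}, {"offset": [-0.38, -0.07, -0.28], "yaw": 0, "jaw": 0}, {"offset": [-0.38, -0.07, -0.28], "yaw": 0, "jaw": 0}, {"offset": [-0.38, -0.07, -0.28], "yaw": 0, "jaw": 0}]}}

```text
clock: 2.33
position: [0.4092, -0.2952, 0.2717]
ee_rot: [0.079, -0.702, 0.703, -0.079]
ft_force: [0.1, -0.3, 0.4]
grip_width: 1.004
```

```bash
python3 - <<'E'
from h import *
go([0.53,0.18,0.30],104)
E
```

```text
t 2.33 pos [ 0.4092 -0.2952  0.2717] q [ 0.8994  0.0589 -0.3792  1.658   0.0225  1.4281 -0.8286] F [ 0.1035 -0.295   0.3836] M [-0.0664 -0.0295 -0.0152] w 1.004
y [ 0.0004 -0.0007 -1.    ] jaw dir deg -77.13052376045503
offset [-0.2236 -0.0286 -0.4364]
yaw(+cw) [np.float64(178.86947623954495), np.float64(-1.1305237604550484)]
```

Call:
{"name": "move_arm", "arguments": {"increments": [{"offset": [-0.22, -0.03, -0.44], "yaw": 0, "jaw": 90}, {"offset": [-0.22, -0.03, -0.44], "yaw": 0, "jaw": 90}, {"offset": [-0.22, -0.03, -0.44], "yaw": 0, "jaw": 90}, {"offset": [-0.22, -0.03, -0.44], "yaw": 0, "jaw": 90}, {"offset": [-0.22, -0.03, -0.44], "yaw": 0, "jaw": 90}, {"offset": [-0.22, -0.03, -0.44], "yaw": 0, "jaw": 90}, {"offset": [-0.22, -0.03, -0.44], "yaw": 0, "jaw": 90}, {"offset": [-0.22, -0.03, -0.44], "yaw": 0, "jaw": 90}, {"offset": [-0.22, -0.03, -0.44], "yaw": 0, "jaw": 90}, {"offset": [-0.22, -0.03, -0.44], "yaw": 0, "jaw": 90}]}}

```text
clock: 3.17
position: [0.5073, 0.1089, 0.2972]
ee_rot: [0.078, -0.702, 0.703, -0.08]
ft_force: [0.3, 0.3, 0.4]
grip_width: 0.651
```

Call:
{"name": "move_arm", "arguments": {"increments": [{"offset": [0, 0, -0.11], "yaw": 0, "jaw": 90}, {"offset": [0, 0, -0.11], "yaw": 0, "jaw": 90}, {"offset": [0, 0, -0.11], "yaw": 0, "jaw": 90}, {"offset": [0, 0, -0.11], "yaw": 0, "jaw": 90}]}}

```text
clock: 3.5
position: [0.4799, 0.2232, 0.2975]
ee_rot: [-0.082, 0.703, -0.702, 0.083]
ft_force: [-0.7, 0.3, -0.1]
grip_width: 0.647
```

```bash
python3 - <<'E'
from h import *
c=cam("wrist"); save(c,"w1"); st(); print(c["C2W"])
for q in ["knob_grip","carrier_fin","mixer_front","mixer","carrier_slot"]:
    for r in manip.spot_point(c,q)[:2]: print(q,r,at_d(c,r["centre"]))
E
```

```text
t 3.55 pos [0.4813 0.2199 0.2973] q [ 0.2773  0.1709 -0.8879  1.5351  0.1337  1.4971 -1.9534] F [ 0.5889 -0.6476 -0.1728] M [-0.0029  0.0215 -0.0145] w 0.652
y [ 0.0018  0.     -1.    ] jaw dir deg -76.79714859026905
[[ 0.2318 -0.9283 -0.2907  0.5539]
 [-0.9728 -0.2212 -0.0691  0.2412]
 [-0.0002  0.2988 -0.9543  0.4613]
 [ 0.      0.      0.      1.    ]]
knob_grip {'centre': [474.6, 188.0], 'confidence': 0.68} [0.4823 0.0164 0.02  ]
knob_grip {'centre': [373.2, 94.1], 'confidence': 0.58} [0.5627 0.1933 0.1211]
carrier_fin {'centre': [373.6, 158.7], 'confidence': 0.68} [0.5008 0.1721 0.1004]
mixer {'centre': [361.4, 122.3], 'confidence': 0.95} [0.5321 0.1901 0.0667]
carrier_slot {'centre': [371.8, 97.1], 'confidence': 0.74} [0.5598 0.1938 0.1212]
```

View pics/w1.png

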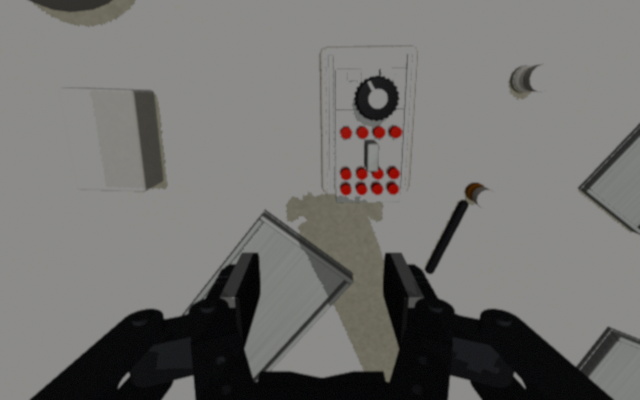

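The wrist view shows the knob at (377,98), the fin at (372,155) and the mixer upright in the frame, all clear. I'll fit them by depth.

```bash
cat >> h.py <<'E'
def cloud(c):
    d=c["depth"]; v,u=np.mgrid[0:400,0:640]
    P=(np.stack([u,v,np.ones_like(u)],-1)@np.linalg.inv(np.array(c["intrinsics"])).T)*d[...,None]
    W=P@c["C2W"][:3,:3].T+c["C2W"][:3,3]; W[d<=0]=-9; return W
def blob(W,zlo,zhi,c0,r):
    m=(W[...,2]>zlo)&(W[...,2]<zhi)&(np.hypot(W[...,0]-c0[0],W[...,1]-c0[1])<r)
    Q=W[m]; return m,Q,cv2.minAreaRect(Q[:,:2].astype(np.float32)) if len(Q)>3 else None
E
python3 - <<'E'
from h import *
c=cam("wrist"); W=cloud(c)
m,Q,r=blob(W,.113,.135,(.56,.19),.04); print("knob",r,len(Q),np.median(Q[:,2]), cv2.minEnclosingCircle(Q[:,:2].astype(np.float32)))
m,Q,r=blob(W,.090,.108,(.502,.173),.03); print("fin",r,len(Q),np.median(Q[:,2]),Q.mean(0))
m,Q,r=blob(W,.035,.2,(.53,.18),.14); print("mixer",r,len(Q))
go([0.559,0.189,0.20],104)
E
```

```text
knob ((0.5605186820030212, 0.18805693089962006), (0.040989845991134644, 0.04116060584783554), 65.08009338378906) 1513 0.1200023771168287 ((0.5603476762771606, 0.1880742907524109), 0.021063124760985374)
fin ((0.5026161670684814, 0.17339719831943512), (0.029363831505179405, 0.012198515236377716), 14.742186546325684) 355 0.10020695614915986 [0.5032 0.1741 0.0995]
mixer ((0.5288844704627991, 0.17984077334403992), (0.17525993287563324, 0.11039573699235916), 14.1705961227417) 14207
t 3.85 pos [0.4834 0.2148 0.297 ] q [ 0.2828  0.1703 -0.8832  1.5357  0.1341  1.4972 -1.9522] F [-0.2727 -0.0363 -1.0233] M [-0.0324 -0.051   0.029 ] w 0.646
y [ 0.0018 -0.0016 -1.    ] jaw dir deg -77.3014605681641
offset [-0.068   0.0972  0.0416]
yaw(+cw) [np.float64(178.6985394318359), np.float64(-1.3014605681640887)]
```

Call:
{"name": "move_arm", "arguments": {"increments": [{"offset": [-0.069, 0.097, 0.041], "yaw": -1.2, "jaw": 90}, {"offset": [-0.069, 0.097, 0.041], "yaw": -1.2, "jaw": 90}, {"offset": [-0.069, 0.097, 0.041], "yaw": -1.2, "jaw": 90}, {"offset": [-0.069, 0.097, 0.041], "yaw": -1.2, "jaw": 90}, {"offset": [-0.069, 0.097, 0.041], "yaw": -1.2, "jaw": 90}, {"offset": [-0.069, 0.097, 0.041], "yaw": -1.2, "jaw": 90}]}}

```text
clock: 4.35
position: [0.5598, 0.1899, 0.2007]
ee_rot: [0.085, -0.702, 0.702, -0.086]
ft_force: [0.9, -0.0, 0.5]
grip_width: 0.646
```

```bash
python3 - <<'E'
from h import *
c=cam("wrist"); save(c,"w2"); W=cloud(c)
m,Q,r=blob(W,.113,.135,(.56,.188),.026)
if r: print("knob",r,len(Q),np.median(Q[:,2]), cv2.minEnclosingCircle(Q[:,:2].astype(np.float32)))
go([0.5604,0.1881,0.108],104)
E
```

```text
knob ((0.5603656768798828, 0.188199982047081), (0.041810132563114166, 0.041304245591163635), 51.219032287597656) 2312 0.12008519782352536 ((0.5603447556495667, 0.1880190223455429), 0.021251577883958817)
t 4.4 pos [0.5598 0.1905 0.2016] q [ 0.2499  0.3716 -0.8285  1.5349  0.2798  1.355  -1.9319] F [-0.3483  0.0564 -0.1415] M [-0.0418 -0.01   -0.0439] w 0.65
y [ 0.0033 -0.0007 -1.    ] jaw dir deg -76.08006658303222
offset [0.0003 0.0936 0.0023]
yaw(+cw) [np.float64(179.91993341696775), np.float64(-0.08006658303222025)]
```

View pics/w2.png

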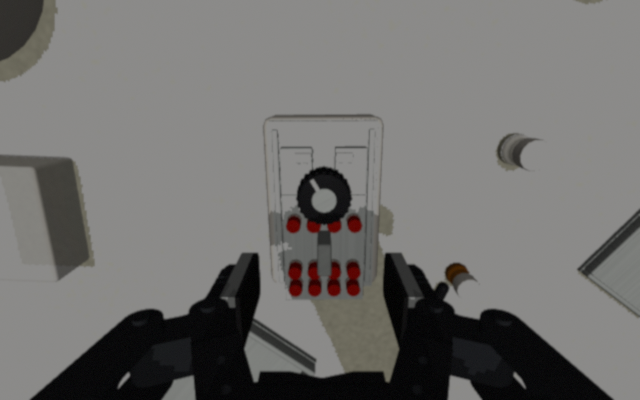

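The knob is centred between the fingers at (323,197), and both depth fits agree on (0.5604, 0.1881). I'll descend in two stages.

Call:
{"name": "move_arm", "arguments": {"increments": [{"offset": [0.0003, 0.06, 0.0022], "yaw": 0, "jaw": 90}, {"offset": [0.0003, 0.06, 0.0022], "yaw": 0, "jaw": 90}, {"offset": [0.0003, 0.06, 0.0022], "yaw": 0, "jaw": 90}, {"offset": [0.0003, 0.06, 0.0022], "yaw": 0, "jaw": 90}]}}

```text
clock: 4.73
position: [0.5601, 0.1887, 0.143]
ee_rot: [0.084, -0.701, 0.702, -0.087]
ft_force: [0.3, 0.6, 1.0]
grip_width: 0.646
```

```bash
python3 - <<'E'
from h import *
go([0.5604,0.1881,0.108],104); go([0.5604,0.1881,0.108],104)
E
```

```text
t 4.73 pos [0.5601 0.1887 0.143 ] q [ 0.2414  0.4154 -0.8117  1.6115  0.3168  1.2475 -1.9558] F [0.3442 0.6264 1.0011] M [ 0.0657  0.0016 -0.0102] w 0.646
y [ 0.0044 -0.0006 -1.    ] jaw dir deg -76.0390403846659
offset [0.     0.035  0.0006]
yaw(+cw) [np.float64(179.9609596153341), np.float64(-0.039040384665895544)]
t 4.73 pos [0.5601 0.1887 0.143 ] q [ 0.2414  0.4154 -0.8117  1.6115  0.3168  1.2475 -1.9558] F [0.3442 0.6264 1.0011] M [ 0.0657  0.0016 -0.0102] w 0.646
y [ 0.0044 -0.0006 -1.    ] jaw dir deg -76.0390403846659
offset [0.     0.035  0.0006]
yaw(+cw) [np.float64(179.9609596153341), np.float64(-0.039040384665895544)]
```

Call:
{"name": "move_arm", "arguments": {"increments": [{"offset": [0, 0.02, 0.0006], "yaw": 0, "jaw": 90}, {"offset": [0, 0.034, 0.0006], "yaw": 0, "jaw": 90}, {"offset": [0, 0.034, 0.0006], "yaw": 0, "jaw": 90}, {"offset": [0, 0.034, 0.0006], "yaw": 0, "jaw": 115}, {"offset": [0, 0.034, 0.0006], "yaw": 0, "jaw": 122}, {"offset": [0, 0.034, 0.0006], "yaw": 0, "jaw": 128}], "squeeze": 20}}

```text
clock: 5.23
position: [0.5609, 0.1885, 0.1102]
ee_rot: [0.084, -0.702, 0.702, -0.088]
ft_force: [0.4, 0.3, 0.4]
grip_width: 0.497
```

```bash
python3 - <<'E'
from h import *
go([0.5604,0.1881,0.108],104)
E
```

```text
t 5.23 pos [0.5609 0.1885 0.1102] q [ 0.2313  0.4469 -0.7986  1.6464  0.3435  1.1886 -1.9738] F [0.4388 0.3074 0.3664] M [-0.0327 -0.0101 -0.0517] w 0.497
y [ 0.0058 -0.0002 -1.    ] jaw dir deg -76.03902362554544
offset [0.0006 0.0022 0.0002]
yaw(+cw) [np.float64(179.96097637445456), np.float64(-0.0390236255454397)]
```

Call:
{"name": "move_arm", "arguments": {"increments": [{"offset": [0.0005, 0.0015, 0.0], "yaw": 0, "jaw": 130}, {"offset": [0.0005, 0.002, 0.0], "yaw": 0, "jaw": 132}, {"offset": [0.0005, 0.002, 0.0], "yaw": 0, "jaw": 134}, {"offset": [0.0005, 0.002, 0.0], "yaw": 0, "jaw": 136}, {"offset": [0.0005, 0.002, 0.0], "yaw": 0, "jaw": 138}]}}

```text
clock: 5.65
position: [0.5605, 0.1884, 0.1083]
ee_rot: [0.084, -0.702, 0.702, -0.088]
ft_force: [-0.0, 0.1, -0.2]
grip_width: 0.455
```

```bash
python3 - <<'E'
from h import *
go([0.5604,0.1881,0.108],104)
E
```

```text
t 5.65 pos [0.5605 0.1884 0.1083] q [ 0.2311  0.4478 -0.798   1.6496  0.3445  1.1847 -1.9748] F [-0.0016  0.1096 -0.2047] M [0.0239 0.0285 0.0129] w 0.455
y [ 0.0059 -0.0002 -1.    ] jaw dir deg -76.03682239149869
offset [0.0002 0.0003 0.0002]
yaw(+cw) [np.float64(179.96317760850133), np.float64(-0.03682239149867428)]
```

Call:
{"name": "move_arm", "arguments": {"increments": [{"offset": [0, 0, 0], "yaw": 0, "jaw": 142}, {"offset": [0, 0, 0], "yaw": 0, "jaw": 146}, {"offset": [0, 0, 0], "yaw": 0, "jaw": 155}]}}

```text
clock: 5.9
position: [0.5605, 0.1884, 0.1083]
ee_rot: [0.084, -0.702, 0.702, -0.088]
ft_force: [-0.4, -0.2, -0.0]
grip_width: 0.391
```

```bash
python3 - <<'E'
from h import *
go([0.5604,0.1881,0.108],104)
E
```

```text
t 5.9 pos [0.5605 0.1884 0.1083] q [ 0.2311  0.4479 -0.798   1.6496  0.3446  1.1847 -1.9748] F [-0.4092 -0.1886 -0.0455] M [-0.0049  0.0397  0.0083] w 0.391
y [ 0.0058 -0.0002 -1.    ] jaw dir deg -76.03637083270702
offset [0.0002 0.0003 0.0002]
yaw(+cw) [np.float64(179.963629167293), np.float64(-0.03637083270700714)]
```

```bash
python3 - <<'E'
from h import *
c=cam("wrist"); save(c,"w3"); o=manip.get_obs(); print(o["grip_width"])
E
```

```text
0.3930767327819936
```

View pics/w3.png

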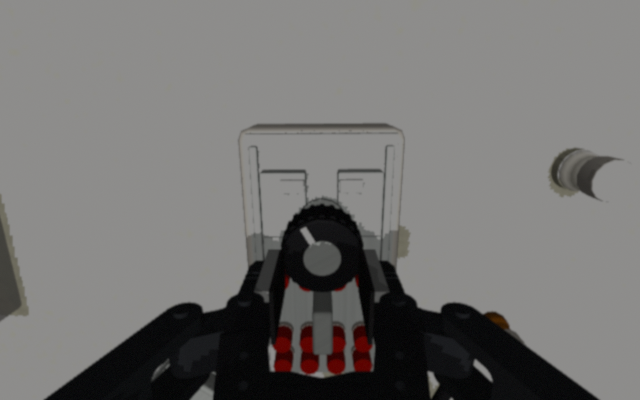

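The fingers flank the knob evenly, the knob being at (322,245) with pads near x=275 and 370. The opening reading is not linear in mm. I'll close until it stops.

Call:
{"name": "move_arm", "arguments": {"increments": [{"offset": [0, 0, 0], "yaw": 0, "jaw": 160}, {"offset": [0, 0, 0], "yaw": 0, "jaw": 164}, {"offset": [0, 0, 0], "yaw": 0, "jaw": 168}, {"offset": [0, 0, 0], "yaw": 0, "jaw": 172}]}}

```text
clock: 6.28
position: [0.5605, 0.1883, 0.1083]
ee_rot: [0.084, -0.702, 0.702, -0.088]
ft_force: [0.5, -0.3, 0.3]
grip_width: 0.322
```

```bash
python3 - <<'E'
from h import *
go([0.5604,0.1881,0.108],104)
E
```

```text
t 6.28 pos [0.5605 0.1883 0.1083] q [ 0.2311  0.4479 -0.798   1.6497  0.3445  1.1847 -1.9748] F [ 0.474  -0.3262  0.3367] M [ 0.0049 -0.0229  0.0312] w 0.322
y [ 0.0058 -0.0002 -1.    ] jaw dir deg -76.03995372278527
offset [0.0001 0.0003 0.0002]
yaw(+cw) [np.float64(179.9600462772147), np.float64(-0.03995372278527043)]
```

```bash
python3 - <<'E'
from h import *
c=cam("wrist"); save(c,"w4",(200,180,440,400),3); W=cloud(c)
K=np.array(c["intrinsics"]); Ci=np.linalg.inv(c["C2W"])
def pr(p): q=K@(Ci[:3,:3]@p+Ci[:3,3]); return q[:2]/q[2],q[2]
o,R=st(); p=o["position"]
for n,x in dict(tcp=p,knobtop=np.array([.5604,.1881,.12]),tipL=p+R@[0,.017,.02],tipR=p+R@[0,.017,-.02],l13=p+R@[0,.017,.0135]).items(): print(n,pr(x))
m,Q,r=blob(W,.118,.122,(.56,.188),.03); print(r,len(Q))
# cloud points in tool frame near the pads
T=(W.reshape(-1,3)-p)@R; T=T[(W.reshape(-1,3)[:,2]>-1)&(abs(T[:,2])<.06)&(abs(T[:,0])<.04)&(T[:,1]<0.03)&(T[:,1]>-.03)]
for s in(1,-1):
    t=T[T[:,2]*s>0]; h=np.histogram(t[:,2]*s,bins=np.arange(0,.062,.002))[0]; print(s,h)
E
```

```text
t 6.33 pos [0.5605 0.1883 0.1083] q [ 0.2311  0.4479 -0.798   1.6497  0.3445  1.1847 -1.9748] F [ 0.5315  0.1449 -0.4832] M [-0.0147 -0.0004 -0.0061] w 0.322
y [ 0.0058 -0.0002 -1.    ] jaw dir deg -76.03904820639782
tcp (array([321.9911, 245.8496]), np.float64(0.1790937513688991))
knobtop (array([322.5424, 256.346 ]), np.float64(0.16792687295470432))
tipL (array([357.4305, 232.9545]), np.float64(0.19532552621110916))
tipR (array([286.3701, 232.9522]), np.float64(0.19528798114693396))
l13 (array([345.885 , 232.9541]), np.float64(0.19531942513818068))
((0.561053454875946, 0.18742570281028748), (0.03914577141404152, 0.037728577852249146), 32.02770233154297) 4151
1 [347 343 343 334 330 300 374 171 129  69  12  10   5   0   0   0   0   0
   0   0   0   0   0   0   0   0   0   0   0   0]
-1 [425 347 348 327 329 304 282 300 119  72  18  10   9   2   0   0   0   0
   0   0   0   0   0   0   0   0   0   0   0   0]
```

View pics/w4.png

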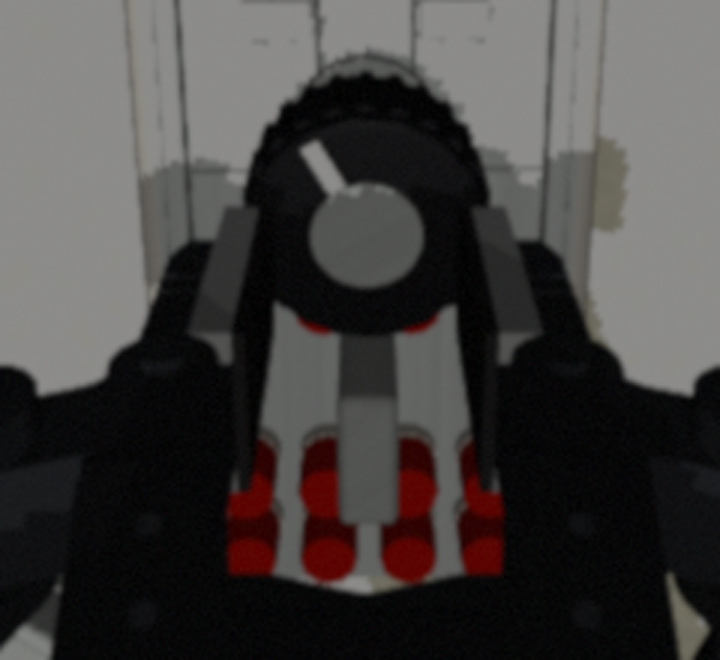

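The pads now sit right beside the knob (crop x about 245 and 485) and it is well centred. I'll close on.

Call:
{"name": "move_arm", "arguments": {"increments": [{"offset": [0, 0, 0], "yaw": 0, "jaw": 176}, {"offset": [0, 0, 0], "yaw": 0, "jaw": 180}, {"offset": [0, 0, 0], "yaw": 0, "jaw": 184}, {"offset": [0, 0, 0], "yaw": 0, "jaw": 188}]}}

```text
clock: 6.67
position: [0.5605, 0.1883, 0.1083]
ee_rot: [0.084, -0.702, 0.702, -0.088]
ft_force: [0.1, -0.3, -0.0]
grip_width: 0.264
```

```bash
python3 - <<'E'
from h import *
go([0.5604,0.1881,0.108],104)
E
```

```text
t 6.67 pos [0.5605 0.1883 0.1083] q [ 0.2311  0.4478 -0.798   1.6496  0.3445  1.1847 -1.9748] F [ 0.1288 -0.3418 -0.0009] M [-0.0091  0.0945  0.0102] w 0.264
y [ 0.0058 -0.0002 -1.    ] jaw dir deg -76.04024525467658
offset [0.0002 0.0003 0.0002]
yaw(+cw) [np.float64(179.95975474532344), np.float64(-0.040245254676563036)]
```

Call:
{"name": "move_arm", "arguments": {"increments": [{"offset": [0, 0, 0], "yaw": 0, "jaw": 192}, {"offset": [0, 0, 0], "yaw": 0, "jaw": 196}, {"offset": [0, 0, 0], "yaw": 0, "jaw": 200}, {"offset": [0, 0, 0], "yaw": 0, "jaw": 200}]}}

```text
clock: 7.0
position: [0.5605, 0.1883, 0.1083]
ee_rot: [0.084, -0.702, 0.702, -0.088]
ft_force: [0.6, 0.6, -0.6]
grip_width: 0.212
```

```bash
python3 - <<'E'
from h import *
c=cam("wrist"); save(c,"w5",(200,180,440,400),3)
go([0.5604,0.1881,0.108],104)
E
```

```text
t 7.05 pos [0.5605 0.1884 0.1083] q [ 0.2311  0.4479 -0.798   1.6497  0.3445  1.1847 -1.9748] F [-0.2176  0.4263  0.4745] M [-0.0672  0.0931  0.0692] w 0.216
y [ 0.0058 -0.0002 -1.    ] jaw dir deg -76.03973488846589
offset [0.0001 0.0003 0.0002]
yaw(+cw) [np.float64(179.9602651115341), np.float64(-0.0397348884658868)]
```

View pics/w5.png

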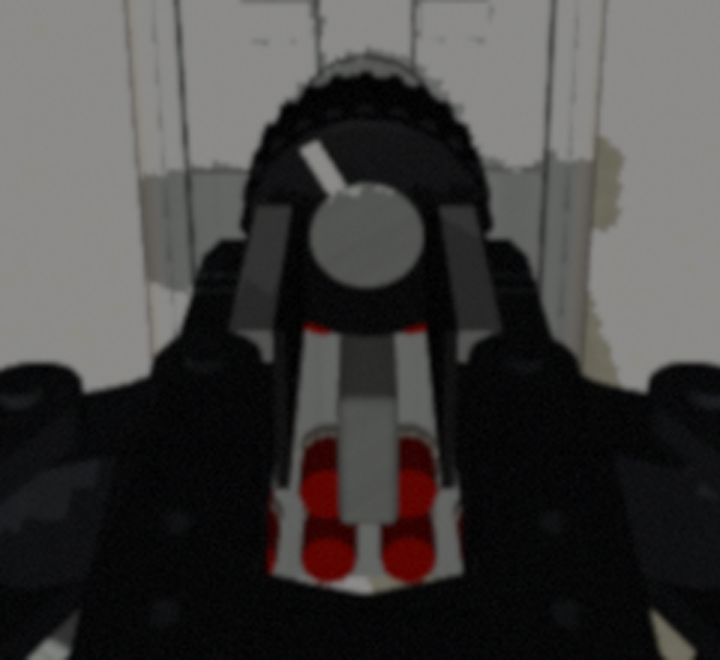

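```bash
python3 - <<'E'
from h import *
c=cam("wrist"); o,R=st(); print(np.array(c["mount"]))
for cx,cy in [(262,230),(262,270),(250,310),(475,270),(285,300),(280,400),(260,350),(365,235),(365,150),(230,300)]:
    p=(200+cx/3,180+cy/3); w=at_d(c,p); print((cx,cy),w, None if w is None else R.T@(w-o["position"]), c["depth"][int(p[1]),int(p[0])])
E
```

```text
t 7.1 pos [0.5605 0.1884 0.1083] q [ 0.2311  0.4479 -0.798   1.6497  0.3445  1.1847 -1.9748] F [0.2591 0.1038 0.5657] M [0.0192 0.0178 0.0358] w 0.216
y [ 0.0058 -0.0002 -1.    ] jaw dir deg -76.03792170350533
[[-0.0004  0.9537  0.3007 -0.0765]
 [-0.0008 -0.3007  0.9537 -0.1637]
 [ 1.      0.0001  0.0009 -0.0006]
 [ 0.      0.      0.      1.    ]]
(262, 230) [0.5675 0.205  0.1423] [-0.011  -0.034  -0.0144] 0.14452128
(262, 270) [0.5672 0.204  0.1527] [-0.0106 -0.0444 -0.0135] 0.13410264
(250, 310) [0.567  0.2045 0.1623] [-0.0105 -0.0539 -0.014 ] 0.12526709
(475, 270) [0.5739 0.1775 0.1528] [-0.0106 -0.0444  0.0138] 0.13307384
(285, 300) [0.5679 0.2006 0.1598] [-0.0104 -0.0515 -0.01  ] 0.12681325
(280, 400) [0.5587 0.1987 0.1667] [-0.0011 -0.0584 -0.0103] 0.122454256
(260, 350) [0.5676 0.2026 0.171 ] [-0.0107 -0.0627 -0.012 ] 0.11488601
(365, 235) [0.5599 0.1884 0.1214] [ 0.0004 -0.0131 -0.0002] 0.16698219
(365, 150) [0.5737 0.1919 0.1202] [-0.0137 -0.0118 -0.0002] 0.16436413
(230, 300) [0.5628 0.2071 0.154 ] [-0.007  -0.0458 -0.0176] 0.13510221
```

The tips are evidently above the knob: the visible finger ends lie about 27 mm behind the reported TCP, not 17 mm ahead of it. I'll open and measure the fingers themselves by depth.

Call:
{"name": "move_arm", "arguments": {"increments": [{"offset": [0, 0, 0], "yaw": 0, "jaw": 90}, {"offset": [0, 0, 0], "yaw": 0, "jaw": 90}, {"offset": [0, 0, 0], "yaw": 0, "jaw": 90}, {"offset": [0, 0, 0], "yaw": 0, "jaw": 90}, {"offset": [0, 0, 0], "yaw": 0, "jaw": 90}]}}

```text
clock: 7.52
position: [0.5605, 0.1883, 0.1083]
ee_rot: [0.084, -0.702, 0.702, -0.088]
ft_force: [0.4, 0.1, 0.5]
grip_width: 0.648
```

```bash
python3 - <<'E'
from h import *
c=cam("wrist"); o,R=st(); W=cloud(c); T=((W-o["position"])@R)
print(cv2.__version__)
np.save("T.npy",T)
for s in(1,-1):
  for x0 in (-.014,-.008,-.002,.004):
    m=(W[...,2]>0.085)&(T[...,2]*s>.021)&(T[...,2]*s<.06)&(T[...,0]>x0)&(T[...,0]<x0+.006)
    t=T[m]; 
    if len(t): 
        k=t[:,1].argsort()[-8:]; print(s,x0,len(t),"max y",t[k][:,1][[0,4,7]],"at z",t[k][:,2].mean(), "min|z|",np.abs(t[:,2]).min())
d=manip.camera("scene"); d2=cam("scene"); save(d2,"s2",(330,130,470,300),4)
E
```

```text
t 7.57 pos [0.5605 0.1883 0.1083] q [ 0.2311  0.4479 -0.7979  1.6497  0.3445  1.1847 -1.9748] F [ 0.1493 -0.1224  0.06  ] M [-0.0767 -0.0019  0.038 ] w 0.646
y [ 0.0058 -0.0002 -1.    ] jaw dir deg -76.04028287502189
4.12.0
1 -0.014 7188 max y [-0.0284 -0.0278 -0.0264] at z 0.02818902124207421 min|z| 0.024221589774624255
1 -0.008 2452 max y [-0.0262 -0.0258 -0.0254] at z 0.027258078559264955 min|z| 0.026723889044284955
1 -0.002 1338 max y [-0.027  -0.0263 -0.0244] at z 0.02737950041333316 min|z| 0.026973570507937146
1 0.004 1557 max y [-0.0264 -0.0258 -0.0249] at z 0.02737109827065609 min|z| 0.026860445019632147
-1 -0.014 6926 max y [-0.0284 -0.0278 -0.0258] at z -0.029032743006258584 min|z| 0.02119252060462115
-1 -0.008 2459 max y [-0.026  -0.0253 -0.0247] at z -0.027989343274382458 min|z| 0.027548432381937438
-1 -0.002 1375 max y [-0.0269 -0.0258 -0.0244] at z -0.02796854907597663 min|z| 0.027664560110303438
-1 0.004 1512 max y [-0.0269 -0.0262 -0.0249] at z -0.028018368102215658 min|z| 0.02754366918450641
```

View pics/s2.png

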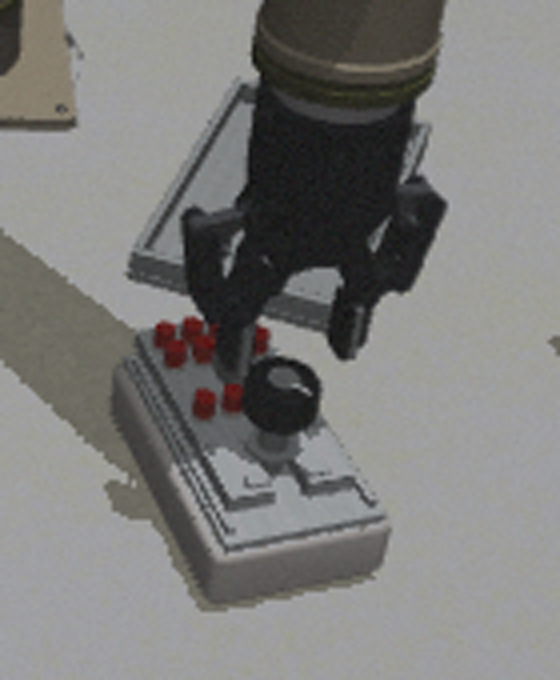

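The scene crop shows the fingertips (crop ~(235,375) and (345,355)) above and beside the knob (283,392). Depth puts the tips 25 mm behind the reported TCP at this opening (55 mm, so the width reading is linear after all). I'll go 36 mm lower, with tips at about 0.095, still clear of the caps at 0.083.

Call:
{"name": "move_arm", "arguments": {"increments": [{"offset": [0, 0.02, 0.0003], "yaw": 0, "jaw": 90}, {"offset": [0, 0.03, 0.0003], "yaw": 0, "jaw": 90}, {"offset": [0, 0.036, 0.0003], "yaw": 0, "jaw": 90}, {"offset": [0, 0.036, 0.0003], "yaw": 0, "jaw": 115}, {"offset": [0, 0.036, 0.0003], "yaw": 0, "jaw": 125}, {"offset": [0, 0.036, 0.0003], "yaw": 0, "jaw": 128}]}}

```text
clock: 8.17
position: [0.5611, 0.1883, 0.0729]
ee_rot: [0.084, -0.702, 0.702, -0.088]
ft_force: [0.0, -0.6, -0.3]
grip_width: 0.498
```

```bash
python3 - <<'E'
from h import *
c=cam("wrist"); o,R=st(); W=cloud(c); T=((W-o["position"])@R)
for s in(1,-1):
    m=(W[...,2]>0.07)&(T[...,2]*s>.018)&(T[...,2]*s<.045)&(abs(T[...,0])<.012)&(T[...,1]<-.01)&(T[...,1]>-.06); t=T[m]
    print(s,len(t),np.percentile(abs(t[:,2]),[2,10]),t[:,1].max())
go([0.5604,0.1881,0.072],104)
E
```

```text
t 8.22 pos [0.5612 0.1883 0.073 ] q [ 0.2167  0.4862 -0.7806  1.6814  0.3768  1.1236 -1.997 ] F [-0.4205 -0.5477  0.2491] M [-0.0263  0.0045  0.0059] w 0.499
y [ 0.0068  0.0001 -1.    ] jaw dir deg -76.0343597954183
1 2065 [0.0184 0.0208] -0.022602223146958703
-1 2140 [0.0183 0.0204] -0.022236237464615304
t 8.22 pos [0.5612 0.1883 0.073 ] q [ 0.2167  0.4862 -0.7806  1.6814  0.3768  1.1236 -1.997 ] F [-0.4205 -0.5477  0.2491] M [-0.0263  0.0045  0.0059] w 0.499
y [ 0.0068  0.0001 -1.    ] jaw dir deg -76.0343597954183
offset [0.0008 0.001  0.    ]
yaw(+cw) [np.float64(179.9656402045817), np.float64(-0.03435979541831102)]
```

Call:
{"name": "move_arm", "arguments": {"increments": [{"offset": [0.0006, 0.0, 0], "yaw": 0, "jaw": 130}, {"offset": [0.0006, 0.0, 0], "yaw": 0, "jaw": 132}, {"offset": [0.0006, 0.0, 0], "yaw": 0, "jaw": 134}, {"offset": [0.0006, 0.0, 0], "yaw": 0, "jaw": 136}, {"offset": [0.0006, 0.0, 0], "yaw": 0, "jaw": 138}, {"offset": [0.0006, 0.0, 0], "yaw": 0, "jaw": 142}], "squeeze": 20}}

```text
clock: 8.72
position: [0.5608, 0.1882, 0.0734]
ee_rot: [0.083, -0.702, 0.702, -0.088]
ft_force: [-0.7, -0.7, 3.8]
grip_width: 0.46
```

```bash
python3 - <<'E'
from h import *
go([0.5604,0.1881,0.072],104)
E
```

```text
t 8.72 pos [0.5608 0.1882 0.0734] q [ 0.2174  0.4848 -0.781   1.6826  0.3762  1.1232 -1.9968] F [-0.6829 -0.6954  3.8379] M [-0.0861  0.1845  0.0041] w 0.46
y [ 0.0072  0.0002 -1.    ] jaw dir deg -76.04119115659714
offset [0.0004 0.0014 0.    ]
yaw(+cw) [np.float64(179.95880884340284), np.float64(-0.04119115659713657)]
```

Gripped: the fingers stopped at 39 mm with small side force. First turn, following the thread rise.

Call:
{"name": "move_arm", "arguments": {"increments": [{"offset": [0, -0.0002, 0], "yaw": 2, "jaw": 150}, {"offset": [0, -0.0004, 0], "yaw": 6, "jaw": 150}, {"offset": [0, -0.0005, 0], "yaw": 10, "jaw": 150}, {"offset": [0, -0.0006, 0], "yaw": 15, "jaw": 150}, {"offset": [0, -0.0007, 0], "yaw": 20, "jaw": 150}, {"offset": [0, -0.0007, 0], "yaw": 25, "jaw": 150}, {"offset": [0, -0.0008, 0], "yaw": 30, "jaw": 150}, {"offset": [0, -0.0009, 0], "yaw": 35, "jaw": 150}, {"offset": [0, -0.001, 0], "yaw": 40, "jaw": 150}], "squeeze": 25}}

```text
clock: 9.47
position: [0.5608, 0.1881, 0.0742]
ee_rot: [0.162, 0.69, -0.688, -0.158]
ft_force: [-1.7, -1.6, -3.2]
grip_width: 0.458
```

```bash
python3 - <<'E'
from h import *
st()
c=cam("wrist"); st()
for r in manip.recognise(c,"knob_grip")[:1]: print(r)
print(manip.get_obs()["torque"])
E
```

```text
t 9.47 pos [0.5608 0.1881 0.0742] q [ 0.0376  0.4209 -0.5416  1.6912  0.2421  1.0899 -2.6038] F [-1.7392 -1.6458 -3.1562] M [-0.6831  0.4591  0.1257] w 0.458
y [ 0.0066  0.0011 -1.    ] jaw dir deg -116.12537115530353
t 9.52 pos [0.5609 0.1875 0.0741] q [ 0.0267  0.4178 -0.5267  1.692   0.2351  1.0884 -2.6004] F [ 1.2925  0.6469 -3.3221] M [-0.0728 -0.018   0.1361] w 0.462
y [ 0.0066  0.0006 -1.    ] jaw dir deg -116.26138340418579
{'bbox': [270.8, 214.6, 372.9, 339.8], 'confidence': 0.78}
[-0.4602 -0.2381  0.129 ]
```

The knob turns (0.13 N m measured, as expected). However, clockwise lowers joint 7, which is now at its lower end, so I must release, turn back counter-clockwise above the knob and regrip.

Call:
{"name": "move_arm", "arguments": {"increments": [{"offset": [0, 0, 0], "yaw": 0, "jaw": 130}, {"offset": [0, 0, 0], "yaw": 0, "jaw": 95}, {"offset": [0, 0, 0], "yaw": 0, "jaw": 90}, {"offset": [0, -0.02, 0], "yaw": 0, "jaw": 90}, {"offset": [0, -0.04, 0], "yaw": -5, "jaw": 90}, {"offset": [0, -0.04, 0], "yaw": -12, "jaw": 90}, {"offset": [0, -0.04, 0], "yaw": -19, "jaw": 90}, {"offset": [0, -0.04, 0], "yaw": -26, "jaw": 90}, {"offset": [0, -0.04, 0], "yaw": -33, "jaw": 90}, {"offset": [0, -0.04, 0], "yaw": -40, "jaw": 90}]}}

```text
clock: 10.4
position: [0.5606, 0.1876, 0.1142]
ee_rot: [0.085, -0.701, 0.702, -0.091]
ft_force: [-0.3, 0.0, -0.2]
grip_width: 0.65
```

Call:
{"name": "move_arm", "arguments": {"increments": [{"offset": [0, 0, 0], "yaw": -65, "jaw": 90}, {"offset": [0, 0, 0], "yaw": -65, "jaw": 90}, {"offset": [0, 0, 0], "yaw": -65, "jaw": 90}, {"offset": [0, 0, 0], "yaw": -65, "jaw": 90}, {"offset": [0, 0, 0], "yaw": -65, "jaw": 90}, {"offset": [0, 0, 0], "yaw": -65, "jaw": 90}, {"offset": [0, 0, 0], "yaw": -65, "jaw": 90}, {"offset": [0, 0, 0], "yaw": -65, "jaw": 90}, {"offset": [0, 0, 0], "yaw": -65, "jaw": 90}, {"offset": [0, 0, 0], "yaw": -65, "jaw": 90}]}}

```text
clock: 11.23
position: [0.5607, 0.1875, 0.1144]
ee_rot: [0.451, -0.541, 0.545, -0.455]
ft_force: [0.5, -0.6, -0.9]
grip_width: 0.645
```

Call:
{"name": "move_arm", "arguments": {"increments": [{"offset": [0, 0, 0], "yaw": -65, "jaw": 90}, {"offset": [0, 0, 0], "yaw": -65, "jaw": 90}, {"offset": [0, 0, 0], "yaw": -65, "jaw": 90}, {"offset": [0, 0, 0], "yaw": -65, "jaw": 90}, {"offset": [0, 0, 0], "yaw": -65, "jaw": 90}, {"offset": [0, 0, 0], "yaw": -65, "jaw": 90}, {"offset": [0, 0, 0], "yaw": -65, "jaw": 90}, {"offset": [0, 0, 0], "yaw": -65, "jaw": 90}, {"offset": [0, 0, 0], "yaw": -65, "jaw": 90}, {"offset": [0, 0, 0], "yaw": -65, "jaw": 90}]}}

```text
clock: 12.07
position: [0.5608, 0.1873, 0.1144]
ee_rot: [-0.673, 0.212, -0.216, 0.675]
ft_force: [-0.7, -0.4, -0.7]
grip_width: 0.646
```

```bash
python3 - <<'E'
from h import *
c=cam("wrist"); W=cloud(c)
m,Q,r=blob(W,.117,.135,(.56,.188),.024); print("knob",r,len(Q),np.median(Q[:,2]))
go([0.5604,0.1881,0.074],104)
E
```

```text
knob ((0.5595555305480957, 0.18852576613426208), (0.04161740466952324, 0.04155022278428078), 54.73735046386719) 4651 0.12066547579769077
t 12.12 pos [0.5608 0.1873 0.1144] q [ 0.4179  0.5551 -1.0769  1.6369  0.5136  1.2546  0.1922] F [ 0.8923 -0.5128  0.1147] M [ 0.0239 -0.0525  0.0153] w 0.645
y [ 0.0072  0.0008 -1.    ] jaw dir deg 54.466031609508235
offset [-0.001   0.0404  0.0002]
yaw(+cw) [np.float64(-49.533968390491765), np.float64(130.46603160950826)]
```

Call:
{"name": "move_arm", "arguments": {"increments": [{"offset": [-0.001, 0, 0], "yaw": -50, "jaw": 90}, {"offset": [-0.001, 0, 0], "yaw": -50, "jaw": 90}, {"offset": [-0.001, 0, 0], "yaw": -50, "jaw": 90}, {"offset": [-0.001, 0, 0], "yaw": -50, "jaw": 90}, {"offset": [-0.001, 0, 0], "yaw": -50, "jaw": 90}, {"offset": [-0.001, 0, 0], "yaw": -50, "jaw": 90}, {"offset": [-0.001, 0, 0], "yaw": -50, "jaw": 90}, {"offset": [-0.001, 0, 0], "yaw": -50, "jaw": 90}, {"offset": [-0.001, 0, 0], "yaw": -50, "jaw": 90}]}}

```text
clock: 12.87
position: [0.56, 0.1879, 0.1143]
ee_rot: [-0.702, -0.089, 0.084, 0.702]
ft_force: [-1.0, 0.5, -0.3]
grip_width: 0.649
```

```bash
python3 - <<'E'
from h import *
c=cam("wrist"); W=cloud(c)
m,Q,r=blob(W,.117,.135,(.56,.188),.024); print("knob",r,len(Q),np.median(Q[:,2]))
go([0.5604,0.1881,0.074],104)
E
```

```text
knob ((0.5593181848526001, 0.18795183300971985), (0.04117973893880844, 0.04135705903172493), 10.224884033203125) 4622 0.12064720540678016
t 12.92 pos [0.56   0.1879 0.1144] q [ 0.5028  0.6542 -1.2394  1.635   0.6408  1.3141  0.9743] F [ 0.849   0.5741 -0.3072] M [-0.0184 -0.054   0.0176] w 0.65
y [ 0.0071  0.0011 -1.    ] jaw dir deg 104.0416692747293
offset [0.0002 0.0404 0.0001]
yaw(+cw) [np.float64(0.041669274729315475), np.float64(-179.95833072527068)]
```

Call:
{"name": "move_arm", "arguments": {"increments": [{"offset": [0, 0.02, 0], "yaw": 0, "jaw": 90}, {"offset": [0, 0.035, 0], "yaw": 0, "jaw": 90}, {"offset": [0, 0.0405, 0], "yaw": 0, "jaw": 100}, {"offset": [0, 0.0405, 0], "yaw": 0, "jaw": 120}, {"offset": [0, 0.0405, 0], "yaw": 0, "jaw": 130}, {"offset": [0, 0.0405, 0], "yaw": 0, "jaw": 134}, {"offset": [0, 0.0405, 0], "yaw": 0, "jaw": 137}, {"offset": [0, 0.0405, 0], "yaw": 0, "jaw": 142}, {"offset": [0, 0.0403, 0], "yaw": 0, "jaw": 150}], "squeeze": 25}}

```text
clock: 13.67
position: [0.5606, 0.1878, 0.0746]
ee_rot: [0.702, 0.089, -0.083, -0.702]
ft_force: [-0.2, -1.4, 2.6]
grip_width: 0.461
```

```bash
python3 - <<'E'
from h import *
go([0.56,0.1880,0.074],104)
E
```

```text
t 13.67 pos [0.5606 0.1878 0.0746] q [ 0.4809  0.6924 -1.201   1.6714  0.6813  1.2531  0.949 ] F [-0.2455 -1.4365  2.5741] M [-0.4314  0.0714  0.0388] w 0.461
y [ 0.0078  0.001  -1.    ] jaw dir deg 104.00898883735728
offset [-0.0005  0.0006  0.0003]
yaw(+cw) [np.float64(0.008988837357264856), np.float64(-179.99101116264274)]
```

Call:
{"name": "move_arm", "arguments": {"increments": [{"offset": [0, -0.0002, 0], "yaw": 3, "jaw": 150}, {"offset": [0, -0.0003, 0], "yaw": 8, "jaw": 150}, {"offset": [0, -0.0004, 0], "yaw": 13, "jaw": 150}, {"offset": [0, -0.0005, 0], "yaw": 18, "jaw": 150}, {"offset": [0, -0.0006, 0], "yaw": 23, "jaw": 150}, {"offset": [0, -0.0006, 0], "yaw": 28, "jaw": 150}, {"offset": [0, -0.0007, 0], "yaw": 33, "jaw": 150}, {"offset": [0, -0.0008, 0], "yaw": 38, "jaw": 150}, {"offset": [0, -0.0009, 0], "yaw": 42, "jaw": 150}, {"offset": [0, -0.0009, 0], "yaw": 45, "jaw": 150}]}}

```text
clock: 14.5
position: [0.5606, 0.1878, 0.0754]
ee_rot: [-0.68, 0.188, -0.193, 0.682]
ft_force: [1.6, -0.5, -3.1]
grip_width: 0.461
```

```bash
python3 - <<'E'
from h import *
go([0.56,0.1880,0.074],104)
E
```

```text
t 14.5 pos [0.5606 0.1878 0.0754] q [ 0.4025  0.5998 -1.0568  1.6743  0.5605  1.1948  0.2355] F [ 1.6343 -0.4943 -3.1168] M [-0.1369 -0.236   0.0936] w 0.461
y [ 0.0079  0.001  -1.    ] jaw dir deg 58.803194904737076
offset [-0.0006  0.0014 -0.0001]
yaw(+cw) [np.float64(-45.19680509526293), np.float64(134.8031949047371)]
```

Call:
{"name": "move_arm", "arguments": {"increments": [{"offset": [0, 0, 0], "yaw": 3, "jaw": 150}, {"offset": [0, 0, 0], "yaw": 7, "jaw": 150}, {"offset": [0, -0.0001, 0], "yaw": 11, "jaw": 150}, {"offset": [0, -0.0001, 0], "yaw": 15, "jaw": 150}, {"offset": [0, -0.0002, 0], "yaw": 19, "jaw": 150}, {"offset": [0, -0.0002, 0], "yaw": 22, "jaw": 150}, {"offset": [0, -0.0003, 0], "yaw": 25, "jaw": 150}]}}

```text
clock: 15.08
position: [0.5606, 0.1879, 0.0757]
ee_rot: [-0.622, 0.331, -0.336, 0.625]
ft_force: [0.7, -0.1, -2.3]
grip_width: 0.462
```

```bash
python3 - <<'E'
from h import *
go([0.56,0.1880,0.074],104)
E
```

```text
t 15.08 pos [0.5606 0.1879 0.0757] q [ 0.3509  0.5565 -0.9735  1.6764  0.4982  1.169  -0.1631] F [ 0.6784 -0.0776 -2.3143] M [-0.2277 -0.1204  0.1383] w 0.462
y [ 0.0082  0.001  -1.    ] jaw dir deg 33.658058879152556
offset [-0.0004  0.0017 -0.0004]
yaw(+cw) [np.float64(-70.34194112084745), np.float64(109.65805887915258)]
```

```bash
cat >> h.py <<'E'
def tq(n=5):
    L=[]
    for i in range(n):
        o=manip.get_obs(); L.append(np.r_[o["torque"][2],o["ft_force"]]); 
        if i<n-1: manip.camera("top")
    L=np.array(L); R=Ro.from_quat(o["ee_rot"]).as_matrix()
    print("t %.2f Mz %s mean %.3f F %s z %.4f jaw %.1f q7 %.2f w %.3f"%(o["clock"],L[:,0].round(3),L[:,0].mean(),L[:,1:].mean(0).round(1),o["position"][2],np.degrees(np.arctan2(R[1,2],R[0,2])),o["joint_pos"][6],o["grip_width"]))
E
python3 -c "
from h import *
tq()"
```

```text
t 15.28 Mz [0.138 0.12  0.09  0.15  0.118] mean 0.123 F [ 1.  -0.9 -1.9] z 0.0757 jaw 33.9 q7 -0.16 w 0.458
```

Call:
{"name": "move_arm", "arguments": {"increments": [{"offset": [0, 0, 0], "yaw": 3, "jaw": 150}, {"offset": [0, -0.0001, 0], "yaw": 6, "jaw": 150}, {"offset": [0, -0.0001, 0], "yaw": 6, "jaw": 150}]}}

```text
clock: 15.53
position: [0.5606, 0.1879, 0.0759]
ee_rot: [-0.604, 0.363, -0.367, 0.607]
ft_force: [0.9, -0.4, -1.0]
grip_width: 0.462
```

```bash
python3 -c "
from h import *
tq()"
```

```text
t 15.73 Mz [0.135 0.074 0.131 0.081 0.106] mean 0.105 F [ 1.  -0.6 -1.1] z 0.0758 jaw 28.0 q7 -0.25 w 0.460
```

Call:
{"name": "move_arm", "arguments": {"increments": [{"offset": [0, 0, 0], "yaw": 3, "jaw": 150}, {"offset": [0, -0.0001, 0], "yaw": 6, "jaw": 150}, {"offset": [0, -0.0001, 0], "yaw": 6, "jaw": 150}]}}

```text
clock: 15.98
position: [0.5606, 0.1879, 0.0759]
ee_rot: [-0.584, 0.393, -0.398, 0.588]
ft_force: [0.7, -0.4, -1.2]
grip_width: 0.459
```

```bash
python3 -c "
from h import *
tq()"
```

```text
t 16.18 Mz [0.136 0.151 0.136 0.157 0.049] mean 0.126 F [ 0.9 -0.7 -1.1] z 0.0759 jaw 22.1 q7 -0.35 w 0.458
```

Call:
{"name": "move_arm", "arguments": {"increments": [{"offset": [0, 0, 0], "yaw": 3, "jaw": 150}, {"offset": [0, -0.0001, 0], "yaw": 6, "jaw": 150}, {"offset": [0, -0.0001, 0], "yaw": 6, "jaw": 150}]}}

```text
clock: 16.43
position: [0.5606, 0.1879, 0.076]
ee_rot: [-0.563, 0.423, -0.427, 0.567]
ft_force: [1.4, -0.2, -1.4]
grip_width: 0.461
```

```bash
python3 -c "
from h import *
tq()"
```

```text
t 16.63 Mz [0.129 0.135 0.137 0.111 0.065] mean 0.115 F [ 1.1 -0.6 -1.6] z 0.0760 jaw 16.3 q7 -0.44 w 0.454
```

Call:
{"name": "move_arm", "arguments": {"increments": [{"offset": [0, 0, 0], "yaw": 3, "jaw": 150}, {"offset": [0, -0.0001, 0], "yaw": 6, "jaw": 150}, {"offset": [0, -0.0001, 0], "yaw": 6, "jaw": 150}]}}

```text
clock: 16.88
position: [0.5607, 0.1879, 0.0761]
ee_rot: [-0.54, 0.452, -0.456, 0.545]
ft_force: [0.9, -0.5, -1.1]
grip_width: 0.458
```

```bash
python3 -c "
from h import *
tq()"
```

```text
t 17.08 Mz [0.066 0.07  0.046 0.113 0.093] mean 0.077 F [ 1.2 -0.7 -0.9] z 0.0761 jaw 10.4 q7 -0.53 w 0.459
```

Call:
{"name": "move_arm", "arguments": {"increments": [{"offset": [0, 0, 0], "yaw": 3, "jaw": 150}, {"offset": [0, -0.0001, 0], "yaw": 6, "jaw": 150}, {"offset": [0, -0.0001, 0], "yaw": 6, "jaw": 150}]}}

```text
clock: 17.33
position: [0.5607, 0.1879, 0.0762]
ee_rot: [-0.516, 0.479, -0.483, 0.521]
ft_force: [0.9, 0.1, -1.6]
grip_width: 0.463
```

```bash
python3 -c "
from h import *
tq(6)"
```

```text
t 17.58 Mz [0.083 0.162 0.105 0.105 0.113 0.132] mean 0.117 F [ 1.5 -0.7 -1.1] z 0.0762 jaw 4.5 q7 -0.63 w 0.454
```

Call:
{"name": "move_arm", "arguments": {"increments": [{"offset": [0, 0, 0], "yaw": 3, "jaw": 150}, {"offset": [0, -0.0001, 0], "yaw": 6, "jaw": 150}, {"offset": [0, -0.0001, 0], "yaw": 6, "jaw": 150}]}}

```text
clock: 17.83
position: [0.5607, 0.1879, 0.0763]
ee_rot: [0.491, -0.505, 0.509, -0.495]
ft_force: [1.1, -0.2, -0.9]
grip_width: 0.454
```

```bash
python3 -c "
from h import *
tq(6)"
```

```text
t 18.08 Mz [0.058 0.145 0.162 0.098 0.141 0.121] mean 0.121 F [ 1.6 -0.9 -1.1] z 0.0763 jaw -1.4 q7 -0.72 w 0.456
```

Call:
{"name": "move_arm", "arguments": {"increments": [{"offset": [0, 0, 0], "yaw": 3, "jaw": 150}, {"offset": [0, -0.0001, 0], "yaw": 6, "jaw": 150}, {"offset": [0, -0.0001, 0], "yaw": 6, "jaw": 150}]}}

```text
clock: 18.33
position: [0.5607, 0.1879, 0.0763]
ee_rot: [0.464, -0.53, 0.533, -0.469]
ft_force: [1.3, -0.9, -1.6]
grip_width: 0.458
```

```bash
python3 -c "
from h import *
tq(6)"
```

```text
t 18.58 Mz [0.21  0.215 0.215 0.172 0.138 0.23 ] mean 0.197 F [ 1.8 -0.7 -2.1] z 0.0763 jaw -7.4 q7 -0.82 w 0.460
```

The torque has climbed to 0.20 N m, which is the stop. A small extra 1.5° to confirm it firmly, staying under 0.3.

Call:
{"name": "move_arm", "arguments": {"increments": [{"offset": [0, 0, 0], "yaw": 1, "jaw": 150}, {"offset": [0, 0, 0], "yaw": 1.6, "jaw": 150}, {"offset": [0, 0, 0], "yaw": 1.6, "jaw": 150}]}}

```text
clock: 18.83
position: [0.5607, 0.1879, 0.0763]
ee_rot: [0.457, -0.536, 0.539, -0.462]
ft_force: [1.6, -1.1, -1.3]
grip_width: 0.459
```

```bash
python3 -c "
from h import *
tq(7)"
```

```text
t 19.13 Mz [0.249 0.28  0.194 0.188 0.211 0.255 0.231] mean 0.230 F [ 1.9 -0.9 -2. ] z 0.0763 jaw -9.0 q7 -0.84 w 0.460
```

Stop confirmed at 0.23 N m (wind-up ~0.19), well under 0.3. I'll release with a limited opening (the fin is near), rise, and turn to the fin.

Call:
{"name": "move_arm", "arguments": {"increments": [{"offset": [0, 0, 0], "yaw": 0, "jaw": 130}, {"offset": [0, 0, 0], "yaw": 0, "jaw": 115}, {"offset": [0, 0, 0], "yaw": 0, "jaw": 115}, {"offset": [0, -0.02, 0], "yaw": 0, "jaw": 115}, {"offset": [0, -0.05, 0], "yaw": 0, "jaw": 115}, {"offset": [0, -0.05, 0], "yaw": 7, "jaw": 120}, {"offset": [0, -0.05, 0], "yaw": 14, "jaw": 140}, {"offset": [0, -0.05, 0], "yaw": 21, "jaw": 150}, {"offset": [0, -0.05, 0], "yaw": 28, "jaw": 150}, {"offset": [0, -0.05, 0], "yaw": 35, "jaw": 150}]}}

```text
clock: 19.97
position: [0.5602, 0.1881, 0.1265]
ee_rot: [0.272, -0.651, 0.652, -0.278]
ft_force: [-0.6, -0.6, 0.5]
grip_width: 0.413
```

Call:
{"name": "move_arm", "arguments": {"increments": [{"offset": [0, 0, 0], "yaw": 32, "jaw": 150}, {"offset": [0, 0, 0], "yaw": 32, "jaw": 150}, {"offset": [0, 0, 0], "yaw": 32, "jaw": 150}, {"offset": [0, 0, 0], "yaw": 32, "jaw": 150}, {"offset": [0, 0, 0], "yaw": 32, "jaw": 150}, {"offset": [0, 0, 0], "yaw": 32, "jaw": 150}]}}

```text
clock: 20.47
position: [0.5601, 0.1884, 0.1267]
ee_rot: [-0.08, 0.702, -0.702, 0.086]
ft_force: [-0.0, 0.7, 0.5]
grip_width: 0.412
```

```bash
python3 - <<'E'
from h import *
c=cam("wrist"); W=cloud(c)
m,Q,r=blob(W,.117,.135,(.56,.188),.024); print("knob",r,len(Q),np.median(Q[:,2]))
m,Q,r=blob(W,.092,.108,(.502,.173),.025); print("fin",r,len(Q),np.median(Q[:,2]) if len(Q) else 0)
m,Q,r=blob(W,.035,.12,(.53,.18),.14); print("mixer",r)
go([0.502,0.1733,0.12],104.3)
t=cam("top"); W=cloud(t); z=W[...,2]
m,Q,r=blob(W,.045,.2,(.53,.18),.14); print("mixer top",r)
# tray: fit the floor corners by hand crop -> at z=0.018 rim
for p in [(180,87),(343,152),(237,432),(67,360)]:
    print(at_z(t,(365+p[0]/5,90+p[1]/5),0.018))
E
```

```text
knob ((0.5607793927192688, 0.1877124309539795), (0.04107259213924408, 0.04125127196311951), 5.741894721984863) 4291 0.12220710431745466
fin ((0.5024664402008057, 0.17365498840808868), (0.03105759248137474, 0.011717733927071095), 13.726987838745117) 849 0.10026072695153032
mixer ((0.5289552211761475, 0.18009620904922485), (0.1752217411994934, 0.11016784608364105), 13.521806716918945)
t 20.52 pos [0.5601 0.1883 0.1266] q [ 0.1268  0.3855 -0.6542  1.6402  0.2516  1.1926 -1.9136] F [ 1.1548  0.3629 -0.6979] M [ 0.0328  0.0318 -0.0307] w 0.416
y [ 0.0083  0.0015 -1.    ] jaw dir deg -76.2004637464534
offset [0.06   0.0061 0.0008]
yaw(+cw) [np.float64(179.49953625354658), np.float64(-0.5004637464533914)]
mixer top ((0.4581521451473236, 0.21194376051425934), (0.0382414273917675, 0.01032355148345232), 19.009485244750977)
[ 0.6783 -0.2014  0.018 ]
[ 0.6396 -0.2982  0.018 ]
[ 0.4692 -0.2332  0.018 ]
[ 0.5106 -0.1337  0.018 ]
```

The mixer is unmoved (same rectangle as before), the knob has risen to 0.1222 and the fin is at (0.5022,0.1735). Going to the fin.

Call:
{"name": "move_arm", "arguments": {"increments": [{"offset": [0.03, 0, 0.0005], "yaw": 0, "jaw": 150}, {"offset": [0.0595, 0, 0.0006], "yaw": 0, "jaw": 150}, {"offset": [0.0595, 0, 0.0006], "yaw": 0, "jaw": 150}, {"offset": [0.0595, 0, 0.0006], "yaw": 0, "jaw": 150}, {"offset": [0.0595, 0.02, 0.0006], "yaw": 0, "jaw": 150}, {"offset": [0.0595, 0.025, 0.0006], "yaw": 0, "jaw": 150}]}}

```text
clock: 21.07
position: [0.5028, 0.1731, 0.0996]
ee_rot: [-0.083, 0.702, -0.702, 0.088]
ft_force: [-1.7, 1.0, -0.6]
grip_width: 0.411
```

```bash
python3 - <<'E'
from h import *
c=cam("wrist"); W=cloud(c); save(c,"w6")
m,Q,r=blob(W,.092,.108,(.502,.173),.025); print("fin",r,len(Q),np.median(Q[:,2]) if len(Q) else 0)
go([0.502,0.1733,0.0615],104)
E
```

```text
fin ((0.5021551847457886, 0.17356081306934357), (0.030668677762150764, 0.011667050421237946), 14.126307487487793) 1306 0.10033124059430175
t 21.12 pos [0.5022 0.1731 0.0992] q [ 0.1776  0.2881 -0.6799  1.8191  0.2037  1.0988 -1.9023] F [-0.5148  0.1114 -0.9424] M [ 0.0409  0.0025 -0.0431] w 0.411
y [ 0.0057  0.0012 -1.    ] jaw dir deg -76.07907831354423
offset [ 0.0004  0.0377 -0.0003]
yaw(+cw) [np.float64(179.92092168645576), np.float64(-0.07907831354424388)]
```

View pics/w6.png

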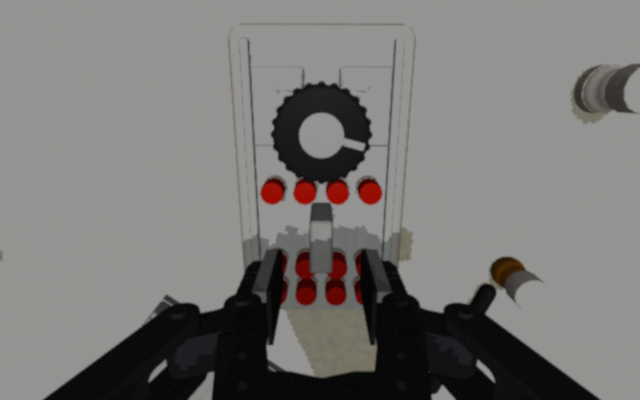

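The fin (320,240) is centred between the pads, between the cap rows. Descend and close.

Call:
{"name": "move_arm", "arguments": {"increments": [{"offset": [0.0003, 0.02, -0.0005], "yaw": 0, "jaw": 150}, {"offset": [0.0003, 0.034, -0.0005], "yaw": 0, "jaw": 165}, {"offset": [0.0003, 0.037, -0.0005], "yaw": 0, "jaw": 180}, {"offset": [0.0003, 0.037, -0.0005], "yaw": 0, "jaw": 195}, {"offset": [0.0003, 0.037, -0.0005], "yaw": 0, "jaw": 205}, {"offset": [0.0003, 0.037, -0.0005], "yaw": 0, "jaw": 210}, {"offset": [0.0003, 0.037, -0.0005], "yaw": 0, "jaw": 214}], "squeeze": 20}}

```text
clock: 21.7
position: [0.5027, 0.1738, 0.0632]
ee_rot: [-0.083, 0.702, -0.702, 0.088]
ft_force: [0.6, -0.2, 0.5]
grip_width: 0.157
```

```bash
python3 - <<'E'
from h import *
go([0.502,0.1735,0.0615],104)
E
```

```text
t 21.7 pos [0.5027 0.1738 0.0632] q [ 0.1606  0.3343 -0.6674  1.8514  0.2415  1.0298 -1.9318] F [ 0.5843 -0.2436  0.5188] M [ 0.014  -0.0048 -0.0168] w 0.157
y [ 0.0071  0.0015 -1.    ] jaw dir deg -76.0760221316563
offset [0.0007 0.0016 0.0001]
yaw(+cw) [np.float64(179.92397786834368), np.float64(-0.0760221316563161)]
```

Call:
{"name": "move_arm", "arguments": {"increments": [{"offset": [0, 0, 0], "yaw": 0, "jaw": 216}, {"offset": [0, 0, 0], "yaw": 0, "jaw": 218}, {"offset": [0, 0, 0], "yaw": 0, "jaw": 220}, {"offset": [0, 0, 0], "yaw": 0, "jaw": 222}, {"offset": [0, 0, 0], "yaw": 0, "jaw": 225}, {"offset": [0, 0, 0], "yaw": 0, "jaw": 230}], "squeeze": 25}}

```text
clock: 22.2
position: [0.5032, 0.1737, 0.0639]
ee_rot: [-0.083, 0.702, -0.702, 0.089]
ft_force: [-1.5, -1.2, 5.6]
grip_width: 0.132
```

```bash
python3 - <<'E'
from h import *
go([0.502,0.1735,0.0615],104); tq(3)
E
```

```text
t 22.2 pos [0.5032 0.1737 0.0639] q [ 0.1607  0.3335 -0.6674  1.8506  0.2414  1.0303 -1.9318] F [-1.5441 -1.2087  5.5774] M [-0.2872  0.2432 -0.0862] w 0.132
y [ 0.0081  0.0015 -1.    ] jaw dir deg -76.09354754426272
offset [ 0.0012  0.0023 -0.    ]
yaw(+cw) [np.float64(179.90645245573728), np.float64(-0.09354754426271938)]
t 22.30 Mz [-0.086 -0.067 -0.067] mean -0.073 F [-1.4 -1.5  5.4] z 0.0638 jaw -76.1 q7 -1.93 w 0.133
```

Fin gripped (11 mm, light side force). First a careful slide of 8 mm past the lugs, with the downward push relieved.

Call:
{"name": "move_arm", "arguments": {"increments": [{"offset": [0, -0.0004, 0], "yaw": 0, "jaw": 235}, {"offset": [0.001, -0.0005, 0], "yaw": 0, "jaw": 235}, {"offset": [0.002, -0.0005, 0], "yaw": 0, "jaw": 235}, {"offset": [0.0035, -0.0005, 0], "yaw": 0, "jaw": 235}, {"offset": [0.005, -0.0005, 0], "yaw": 0, "jaw": 235}, {"offset": [0.0065, -0.0005, 0], "yaw": 0, "jaw": 235}, {"offset": [0.008, -0.0005, 0], "yaw": 0, "jaw": 235}], "squeeze": 30}}

```text
clock: 22.88
position: [0.4951, 0.1718, 0.0642]
ee_rot: [-0.083, 0.702, -0.702, 0.088]
ft_force: [0.9, 0.9, -2.3]
grip_width: 0.135
```

```bash
python3 - <<'E'
from h import *
tq(3); o,R=st(); print("F tool",R.T@o["ft_force"])
E
```

```text
t 22.98 Mz [-0.003  0.004  0.073] mean 0.025 F [ 0.1  0.2 -2.5] z 0.0642 jaw -76.1 q7 -1.93 w 0.129
t 22.98 pos [0.4951 0.1718 0.0642] q [ 0.168   0.3158 -0.6725  1.8707  0.2312  1.025  -1.9279] F [-0.225  -0.1511 -2.9143] M [-0.0153  0.0309  0.0733] w 0.129
y [ 0.0079  0.0013 -1.    ] jaw dir deg -76.083265478643
F tool [0.278  2.9122 0.0907]
```

Carrier's weight is on the tool (2.5 N), it slid 8 mm without catching, and side force is nil. Continue the slide out.

Call:
{"name": "move_arm", "arguments": {"increments": [{"offset": [0.005, 0, 0], "yaw": 0, "jaw": 235}, {"offset": [0.011, 0, 0], "yaw": 0, "jaw": 235}, {"offset": [0.017, 0, 0], "yaw": 0, "jaw": 235}, {"offset": [0.023, 0, 0], "yaw": 0, "jaw": 235}, {"offset": [0.029, 0, 0], "yaw": 0, "jaw": 235}, {"offset": [0.035, 0, 0], "yaw": 0, "jaw": 235}, {"offset": [0.041, 0, 0], "yaw": 0, "jaw": 235}, {"offset": [0.047, 0, 0], "yaw": 0, "jaw": 235}, {"offset": [0.053, 0, 0], "yaw": 0, "jaw": 235}, {"offset": [0.058, 0, 0], "yaw": 0, "jaw": 235}]}}

```text
clock: 23.82
position: [0.4382, 0.1577, 0.0639]
ee_rot: [-0.083, 0.702, -0.702, 0.089]
ft_force: [0.6, 0.4, -1.3]
grip_width: 0.132
```

```bash
python3 - <<'E'
from h import *
tq(2); o,R=st(); print("F tool",R.T@o["ft_force"])
c=cam("wrist"); W=cloud(c)
m,Q,r=blob(W,.035,.12,(.56,.188),.10); print("mixer part",r)
m,Q,r=blob(W,.117,.135,(.56,.188),.024); print("knob",r,np.median(Q[:,2]))
E
```

```text
t 23.87 Mz [0.01  0.048] mean 0.029 F [-1.7 -0.3  1.1] z 0.0638 jaw -76.1 q7 -1.89 w 0.131
t 23.87 pos [0.4376 0.1575 0.0638] q [ 0.2178  0.1851 -0.706   2.0127  0.1472  0.9852 -1.8883] F [-4.0362 -0.9728  3.5471] M [-0.1317  0.6637  0.0479] w 0.131
y [ 0.0077  0.0008 -1.    ] jaw dir deg -76.07257337174848
F tool [ 4.1244 -3.5788 -0.0234]
mixer part ((0.5072796940803528, 0.17465266585350037), (0.09116309881210327, 0.11077778786420822), 14.290696144104004)
knob None nan
  return _methods._mean(a, axis=axis, dtype=dtype,
  ret = ret.dtype.type(ret / rcount)
```

Call:
{"name": "move_arm", "arguments": {"increments": [{"offset": [0, -0.001, 0], "yaw": 0, "jaw": 235}, {"offset": [0, -0.003, 0], "yaw": 0, "jaw": 235}, {"offset": [0, -0.006, 0], "yaw": 0, "jaw": 235}, {"offset": [0, -0.01, 0], "yaw": 0, "jaw": 235}, {"offset": [0, -0.01, 0], "yaw": 0, "jaw": 235}]}}

```text
clock: 24.33
position: [0.4387, 0.1578, 0.0748]
ee_rot: [-0.082, 0.702, -0.702, 0.089]
ft_force: [-0.2, 0.7, -2.7]
grip_width: 0.129
```

```bash
python3 - <<'E'
from h import *
tq(3); o,R=st(); print("F tool",R.T@o["ft_force"])
c=cam("wrist"); save(c,"w7")
c=cam("top"); W=cloud(c)
go([0.574,-0.2166,0.14],104-36)
E
```

```text
t 24.43 Mz [ 0.059 -0.04   0.037] mean 0.019 F [-0.2 -0.1 -2. ] z 0.0741 jaw -76.1 q7 -1.88 w 0.132
t 24.43 pos [0.4384 0.1576 0.0741] q [ 0.2231  0.1699 -0.7083  2.0022  0.1343  1.0058 -1.8773] F [-0.3342 -0.678  -1.6765] M [0.0121 0.0171 0.0375] w 0.132
y [ 0.0086  0.001  -1.    ] jaw dir deg -76.08194060786113
F tool [0.5018 1.6729 0.5757]
t 24.53 pos [0.4381 0.1575 0.0738] q [ 0.223   0.1702 -0.7083  2.0026  0.1343  1.0058 -1.8774] F [ 0.3864  0.3571 -2.596 ] M [0.0925 0.023  0.0296] w 0.129
y [ 0.008   0.0008 -1.    ] jaw dir deg -76.0834003217705
offset [-0.0424 -0.0654  0.3959]
yaw(+cw) [np.float64(-144.0834003217705), np.float64(35.91659967822949)]
```

View pics/w7.png

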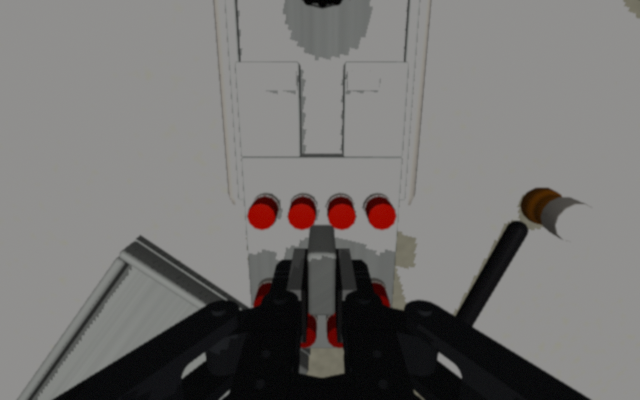

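The carrier is held level and clear of the knob (322,3), with the slot empty at (322,155). Lift higher and carry it to above the tray.

Call:
{"name": "move_arm", "arguments": {"increments": [{"offset": [0, -0.012, 0], "yaw": 0, "jaw": 235}, {"offset": [0, -0.03, 0], "yaw": 0, "jaw": 235}, {"offset": [0, -0.048, 0], "yaw": 0, "jaw": 235}, {"offset": [0, -0.06, 0], "yaw": 0, "jaw": 235}, {"offset": [-0.001, -0.065, 0.01], "yaw": 1, "jaw": 235}, {"offset": [-0.003, -0.065, 0.03], "yaw": 3, "jaw": 235}, {"offset": [-0.006, -0.065, 0.055], "yaw": 5, "jaw": 235}, {"offset": [-0.009, -0.065, 0.08], "yaw": 8, "jaw": 235}, {"offset": [-0.012, -0.065, 0.105], "yaw": 10, "jaw": 235}, {"offset": [-0.014, -0.065, 0.13], "yaw": 12, "jaw": 235}]}}

```text
clock: 25.37
position: [0.4826, 0.0313, 0.1384]
ee_rot: [-0.008, 0.707, -0.707, 0.012]
ft_force: [0.2, -0.5, -1.2]
grip_width: 0.133
```

```bash
python3 - <<'E'
from h import *
go([0.574,-0.2166,0.14],68.5)
E
```

```text
t 25.37 pos [0.4826 0.0313 0.1384] q [ 0.3922  0.1124 -0.5793  1.897   0.0686  1.1445 -1.7545] F [ 0.1545 -0.5077 -1.1875] M [ 0.0111 -0.0472  0.0555] w 0.133
y [ 0.0069  0.0003 -1.    ] jaw dir deg -88.37081904626865
offset [-0.0844 -0.001   0.2504]
yaw(+cw) [np.float64(-156.87081904626865), np.float64(23.12918095373135)]
```

Call:
{"name": "move_arm", "arguments": {"increments": [{"offset": [-0.009, 0, 0.026], "yaw": 2, "jaw": 235}, {"offset": [-0.018, 0, 0.054], "yaw": 5, "jaw": 235}, {"offset": [-0.028, 0, 0.084], "yaw": 8, "jaw": 235}, {"offset": [-0.038, 0, 0.114], "yaw": 11, "jaw": 235}, {"offset": [-0.048, 0, 0.144], "yaw": 14, "jaw": 235}, {"offset": [-0.058, 0, 0.174], "yaw": 17, "jaw": 235}, {"offset": [-0.067, 0, 0.2], "yaw": 20, "jaw": 235}, {"offset": [-0.076, 0, 0.225], "yaw": 22, "jaw": 235}, {"offset": [-0.082, 0, 0.243], "yaw": 23, "jaw": 235}, {"offset": [-0.084, 0, 0.25], "yaw": 23, "jaw": 235}]}}

```text
clock: 26.2
position: [0.5726, -0.2218, 0.1376]
ee_rot: [-0.135, -0.694, 0.694, 0.132]
ft_force: [-1.6, 0.5, -1.2]
grip_width: 0.134
```

```bash
python3 - <<'E'
from h import *
def fit(c,q):
    W=cloud(c); 
    m=(W[...,2]>.011)&(W[...,2]<.024)&(np.hypot(W[...,0]-.574,W[...,1]+.2166)<.125)
    print("rim",m.sum(),cv2.minAreaRect(W[m][:,:2].astype(np.float32)) if m.sum()>5 else None)
    m=(W[...,2]>.003)&(W[...,2]<.0075)&(np.hypot(W[...,0]-.574,W[...,1]+.2166)<.125)
    for r in manip.spot_point(c,"tray_in")[:3]: print(r,at_z(c,r["centre"],.005))
for n in ("wrist","scene","top"):
    c=cam(n); print(n); fit(c,n); np.savez(n+".npz",W=cloud(c),im=c["pixels"])
c=cam("wrist"); W=cloud(c); z=W[...,2]
for zl,zh in ((.118,.15),(.095,.118),(.08,.095)): print(zl,((z>zl)&(z<zh)).sum())
go([0.574,-0.2166,0.10],68.5)
E
```

```text
wrist
rim 299 ((0.6592569351196289, -0.25693047046661377), (0.03237980604171753, 0.004449245985597372), 68.23660278320312)
scene
rim 623 ((0.5786941647529602, -0.21684490144252777), (0.11422614008188248, 0.1885301172733307), 67.97052764892578)
{'centre': [221.0, 267.1], 'confidence': 0.85} [ 0.578  -0.2158  0.005 ]
{'centre': [399.7, 183.3], 'confidence': 0.58} [0.2403 0.2587 0.005 ]
{'centre': [170.5, 218.4], 'confidence': 0.47} [ 0.4052 -0.3792  0.005 ]
top
rim 237 ((0.5791738033294678, -0.21600177884101868), (0.1125292181968689, 0.18601545691490173), 68.29765319824219)
{'centre': [237.5, 256.8], 'confidence': 0.86} [0.2266 0.2729 0.005 ]
{'centre': [332.8, 127.3], 'confidence': 0.74} [0.6177 0.0018 0.005 ]
{'centre': [170.6, 185.9], 'confidence': 0.62} [0.431  0.4809 0.005 ]
0.118 25984
0.095 0
0.08 7035
t 26.55 pos [ 0.5736 -0.2148  0.1391] q [ 0.5703  0.3706 -0.3574  1.5785  0.1335  1.2104 -1.7531] F [-0.2846 -0.36   -1.6271] M [ 0.0099 -0.0416 -0.0392] w 0.132
y [ 0.0069  0.0006 -1.    ] jaw dir deg -111.26273681699242
offset [-0.0008  0.0391  0.0016]
yaw(+cw) [np.float64(-179.7627368169924), np.float64(0.23726318300759885)]
```

All three tray fits agree: centre (0.579,-0.2165), long axis at -21.9°, outer 186–188 x 112–114 mm, which matches the given tray. The plate's middle is 15 mm ahead of the fin, so the fin should go to about (0.566,-0.211).

```bash
python3 - <<'E'
from h import *
go([0.566,-0.2108,0.04],68.0)
c=cam("wrist"); W=cloud(c); o=manip.get_obs()
# caps: red pixels
im=c["pixels"].astype(int); m=(im[...,0]>120)&(im[...,1]<60)&(W[...,2]>.12)
n,l,s,ce=cv2.connectedComponentsWithStats(m.astype(np.uint8))
for k in range(1,n):
    if s[k,4]>60: print(s[k],np.median(W[l==k],axis=0))
E
```

```text
t 26.55 pos [ 0.5736 -0.2148  0.1391] q [ 0.5703  0.3706 -0.3574  1.5785  0.1335  1.2104 -1.7531] F [-0.2846 -0.36   -1.6271] M [ 0.0099 -0.0416 -0.0392] w 0.132
y [ 0.0069  0.0006 -1.    ] jaw dir deg -111.26273681699242
offset [ 0.0091  0.099  -0.0007]
yaw(+cw) [np.float64(-179.2627368169924), np.float64(0.7372631830075989)]
[248 204  27  25 508] [ 0.6046 -0.198   0.1577]
[288 204  27  25 509] [ 0.5981 -0.2148  0.1576]
[328 204  27  26 518] [ 0.5914 -0.2314  0.1576]
[369 204  27  26 524] [ 0.585  -0.2482  0.1575]
```

Caps are level (all 0.1576) and aligned; the underside is 9.4 mm below the TCP, so contact is expected at TCP z ≈ 0.0145.

Call:
{"name": "move_arm", "arguments": {"increments": [{"offset": [0.005, 0.01, -0.0007], "yaw": 0.6, "jaw": 235}, {"offset": [0.0091, 0.025, -0.0007], "yaw": 0.6, "jaw": 235}, {"offset": [0.0091, 0.045, -0.0007], "yaw": 0.6, "jaw": 235}, {"offset": [0.0091, 0.065, -0.0007], "yaw": 0.6, "jaw": 235}, {"offset": [0.0091, 0.085, -0.0007], "yaw": 0.6, "jaw": 235}, {"offset": [0.0091, 0.095, -0.0007], "yaw": 0.6, "jaw": 235}, {"offset": [0.0091, 0.1, -0.0007], "yaw": 0.6, "jaw": 235}, {"offset": [0.0091, 0.1, -0.0007], "yaw": 0.6, "jaw": 235}]}}

```text
clock: 27.27
position: [0.5657, -0.2106, 0.0385]
ee_rot: [0.136, 0.695, -0.694, -0.132]
ft_force: [0.3, 0.9, -2.0]
grip_width: 0.131
```

```bash
python3 - <<'E'
from h import *
tq(2); go([0.566,-0.2108,0.0155],68.2)
E
```

```text
t 27.32 Mz [-0.012 -0.016] mean -0.014 F [ 0.3  0.4 -2.2] z 0.0395 jaw -111.9 q7 -1.79 w 0.132
t 27.32 pos [ 0.5663 -0.2109  0.0395] q [ 0.5584  0.4542 -0.3437  1.6911  0.1719  1.0193 -1.7947] F [ 0.2217 -0.1115 -2.4532] M [ 0.0024 -0.075  -0.0156] w 0.132
y [ 0.0072  0.0004 -1.    ] jaw dir deg -111.85307393775857
offset [0.0005 0.024  0.0001]
yaw(+cw) [np.float64(179.94692606224146), np.float64(-0.053073937758568945)]
```

Underside at about 0.030. Descend the rest gently to just above the contact height.

Call:
{"name": "move_arm", "arguments": {"increments": [{"offset": [0, 0.006, 0], "yaw": 0, "jaw": 235}, {"offset": [0, 0.012, 0], "yaw": 0, "jaw": 235}, {"offset": [0, 0.017, 0], "yaw": 0, "jaw": 235}, {"offset": [0, 0.021, 0], "yaw": 0, "jaw": 235}, {"offset": [0, 0.023, 0], "yaw": 0, "jaw": 235}, {"offset": [0, 0.0245, 0], "yaw": 0, "jaw": 235}, {"offset": [0, 0.0255, 0], "yaw": 0, "jaw": 235}, {"offset": [0, 0.0255, 0], "yaw": 0, "jaw": 235}]}}

```text
clock: 27.98
position: [0.5666, -0.2109, 0.0142]
ee_rot: [0.137, 0.695, -0.694, -0.132]
ft_force: [-0.2, -0.3, -2.2]
grip_width: 0.134
```

```bash
python3 - <<'E'
from h import *
tq(4); st()
E
```

```text
t 28.13 Mz [-0.036  0.043  0.022 -0.011] mean 0.005 F [ 0.1  0.2 -2.3] z 0.0142 jaw -111.9 q7 -1.80 w 0.129
t 28.13 pos [ 0.5666 -0.2109  0.0142] q [ 0.5528  0.4859 -0.3376  1.7063  0.1855  0.9737 -1.8044] F [ 0.4075  0.8808 -2.3675] M [-0.0124  0.0009 -0.0106] w 0.129
y [ 0.0075  0.0003 -1.    ] jaw dir deg -111.85350924801006
```

Still hanging (-2.3 N). Lower by 0.7 mm steps until it bears.

Call:
{"name": "move_arm", "arguments": {"increments": [{"offset": [0, 0.0005, 0], "yaw": 0, "jaw": 235}, {"offset": [0, 0.001, 0], "yaw": 0, "jaw": 235}, {"offset": [0, 0.001, 0], "yaw": 0, "jaw": 235}]}}

```text
clock: 28.38
position: [0.5668, -0.2109, 0.0139]
ee_rot: [0.137, 0.695, -0.694, -0.131]
ft_force: [-3.6, 1.5, 5.1]
grip_width: 0.132
```

```bash
python3 -c "
from h import *
tq(3)"
```

```text
t 28.48 Mz [-0.001 -0.01  -0.002] mean -0.004 F [-2.6  1.7  5.2] z 0.0139 jaw -111.8 q7 -1.80 w 0.129
```

It rests on the floor. Ease the pressure, open a little, then rise straight up.

Call:
{"name": "move_arm", "arguments": {"increments": [{"offset": [0, 0, 0], "yaw": 0, "jaw": 235}, {"offset": [0, 0, 0], "yaw": 0, "jaw": 222}, {"offset": [0, 0, 0], "yaw": 0, "jaw": 205}, {"offset": [0, 0, 0], "yaw": 0, "jaw": 180}, {"offset": [0, 0, 0], "yaw": 0, "jaw": 165}, {"offset": [0, 0, 0], "yaw": 0, "jaw": 160}, {"offset": [0, -0.005, 0], "yaw": 0, "jaw": 160}, {"offset": [0, -0.02, 0], "yaw": 0, "jaw": 160}, {"offset": [0, -0.05, 0], "yaw": 0, "jaw": 160}, {"offset": [0, -0.09, 0], "yaw": 0, "jaw": 160}]}}

```text
clock: 29.32
position: [0.5642, -0.2102, 0.1027]
ee_rot: [0.135, 0.695, -0.693, -0.133]
ft_force: [0.9, -1.5, 0.2]
grip_width: 0.376
```

Call:
{"name": "move_arm", "arguments": {"increments": [{"offset": [0, -0.04, 0], "yaw": 0, "jaw": 160}, {"offset": [0.03, -0.08, 0], "yaw": 0, "jaw": 160}, {"offset": [0.07, -0.12, 0], "yaw": 0, "jaw": 160}, {"offset": [0.1, -0.14, 0], "yaw": 0, "jaw": 160}, {"offset": [0.1, -0.14, 0], "yaw": 0, "jaw": 160}, {"offset": [0.1, -0.14, 0], "yaw": 0, "jaw": 160}, {"offset": [0.1, -0.14, 0], "yaw": 0, "jaw": 160}]}}

```text
clock: 29.9
position: [0.4711, -0.1735, 0.2437]
ee_rot: [0.136, 0.695, -0.694, -0.132]
ft_force: [0.5, -0.8, 0.9]
grip_width: 0.374
```

```bash
python3 - <<'E'
from h import *
st()
c=cam("scene"); W=cloud(c); s=c
im=c["pixels"].astype(int)
for n in ("scene","wrist"):
    c=cam(n); W=cloud(c); im=c["pixels"].astype(int)
    red=(im[...,0]>90)&(im[...,1]<50)&(abs(W[...,0]-.57)<.12)&(abs(W[...,1]+.215)<.12)
    Q=W[red]; print(n,"caps",len(Q),np.percentile(Q[:,2],[5,50,95]) if len(Q) else 0, cv2.minAreaRect(Q[:,:2].astype(np.float32)) if len(Q)>5 else None)
    m=(W[...,2]>.012)&(W[...,2]<.0185)&(np.hypot(W[...,0]-.579,W[...,1]+.2165)<.125)
    Q=W[m]
    if len(Q)>50: print("plate top/rim z",np.median(Q[:,2]),len(Q))
    if len(Q)>50: A=np.c_[Q[:,:2],np.ones(len(Q))]; print("slope",np.linalg.lstsq(A,Q[:,2],rcond=None)[0])
a=cam("top"); W=cloud(a)
m,Q,r=blob(W,.045,.2,(.53,.18),.14); print("mixer",r)
m,Q,r=blob(W,.110,.2,(.53,.18),.14); print("knob",r,np.median(Q[:,2]))
A=s["pixels"][150:320,150:460,::-1]; cv2.imwrite("pics/end.png",cv2.resize(A,None,fx=2.5,fy=2.5,interpolation=cv2.INTER_CUBIC))
for q in ["vial","jar","marker","tipbox","tape"]:
    for r in manip.spot_point(a,q)[:1]: print(q,np.round(r["centre"],1),round(r["confidence"],2))
E
```

```text
t 29.9 pos [ 0.4711 -0.1735  0.2437] q [ 0.6309  0.0608 -0.3812  1.7141  0.0214  1.3659 -1.7061] F [ 0.5066 -0.7856  0.9304] M [ 0.0066 -0.027   0.024 ] w 0.374
y [ 0.0054  0.0003 -1.    ] jaw dir deg -111.85247044923193
scene caps 165 [0.0308 0.0328 0.0344] ((0.559359610080719, -0.20821772515773773), (0.06527169048786163, 0.07781561464071274), 67.518798828125)
plate top/rim z 0.01641842955636519 1512
slope [ 0.0007 -0.0016  0.0154]
wrist caps 1186 [0.0311 0.0325 0.0338] ((0.5581487417221069, -0.2074342668056488), (0.06449893116950989, 0.07443327456712723), 68.2062759399414)
plate top/rim z 0.016610308023205927 8196
slope [-0.0013 -0.0004  0.0172]
mixer ((0.5327215790748596, 0.180201917886734), (0.16733992099761963, 0.1090281754732132), 13.457465171813965)
knob ((0.5612686276435852, 0.18756718933582306), (0.039522185921669006, 0.03926559165120125), 56.93849182128906) 0.12244818965107873
vial [329.5 174.1] 0.47
jar [332.7 126.8] 0.71
marker [323.1 196.4] 0.73
tipbox [171.5 183.5] 0.81
```

View pics/end.png

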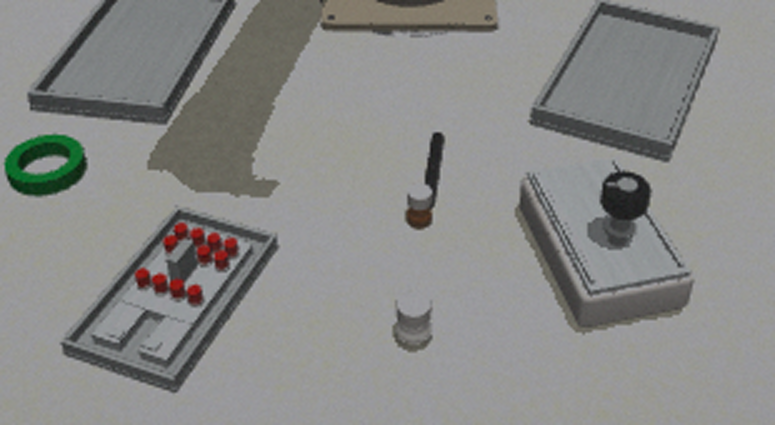

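The final view shows the carrier flat inside the small tray at (170,300), knob and mixer at (615,230), and bystanders in place.

```bash
python3 -c "
from workcell import manip
print(manip.hand_in())"
```

```text
the job is handed in; nothing more can be done
None
```

The job is done and handed in at about 30 s of the 72 s allowed. The carrier lies flat on the floor of the smallest tray, and the robot is touching nothing.

**What I did**
- I unscrewed the knob clockwise in two grips. The torque held at about 0.12 N m while turning, then rose to 0.20 and 0.23 N m at the stop, which is wind-up of about 0.19 rad and below the 0.3 N m limit.
- I pinched the carrier by its fin and slid it out 66 mm without the lugs catching. I then carried it level, lowered it until the force showed it resting, and released it.

**Last checks**
- **Carrier:** the caps stand at 31–34 mm, against the expected 33 mm, with no measurable slope.
- **Knob:** its top is at 122.4 mm, against 122.6 mm expected at the stop, and it stands where it did at the start.
- **Mixer:** its angle is unchanged within the measuring error. The final fit put its centre about 4 mm further in x. I put that down to its different outline without the carrier, since the knob on it has not moved.
- **Bystanders:** the vial, jar, marker and tip box are within about 4 pixels of where they started. The network missed the tape in the last check, but it shows in place in the final picture.

**What disagreed**
- The fingertips are about 18–25 mm behind the reported TCP, not 17 mm ahead as stated. My first attempt therefore closed above the knob without touching it, and I corrected the height from depth images.
- In the first turn, joint 7 read -2.604 against a limit of -2.6 for a moment. I moved it away from the limit straight after that turn and took a new grip.
- At the end of the slide the tool briefly read about 4 N sideways. It was gone after the lift, and that is below the 6 N the mixer can take.

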